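# Leak-check the reactor lid joint

## Task

Pull the instrument drawer about 18 cm open by its handle, take out the pen-shaped leak detector and guide its ball tip slowly (about 3 cm a second) along the joint where the reactor's round lid sits on the vessel flange, from beside the tall clamp with the T-handle, round the side facing the robot, to the next, low clamp, keeping the tip within about a centimetre of the joint. Do not press hard on the reactor, and leave the bottle, beaker and jar alone. Then lay the detector gently back, flat on the drawer's floor, and leave the drawer open.

Things in the scene. Friction and masses are not known exactly. Their poses are not given: they have to be found in the camera images.
- cab_drawer0 (a joint): the drawer's slide, m: 0 closed, grows as it is pulled out, stop at about 0.20; it moves along -x of point cab_drawer0_handle and stays where it is left
- cab_drawer0_handle (a point): middle of the drawer's steel bar handle: an 11 mm thick, 120 mm long level bar, 35 mm in front of the drawer's face and 42 mm above the bench; +x points into the cabinet, y along the bar, z up
- drawer_floor (a point): centre of the drawer's inner floor (22 mm above the bench), moves with the drawer; inside 235 mm in x, 258 mm in y, walls 31 mm high (front panel 40 mm); axes as the cabinet's. The white cabinet is fixed, 280 mm deep (x), 300 mm wide (y), 75 mm high; closed, its front face is 140 mm toward -x from this point
- wand: the leak detector, loose in the drawer: a grey bar-shaped grip 120 x 24 x 30 mm (x, y, z), then a thin 6 mm steel nose to a ball tip of 8 mm, 204 mm over all, 100 g; origin at the centre of the grip's underside, x toward the tip, z up; at the start it lies across the drawer, tip to the left (+y), with the small dark display up
- wand_mid (a point): centre of the detector's grip, 15 mm above its underside; same axes
- wand_tip (a point): centre of the detector's ball tip, 140 mm along x from wand_mid; same axes
- reactor: bench-top reactor, fixed: steel skid 380 x 230 mm with a glass vessel whose vertical axis stands 120 mm toward -x from the origin (origin at bench height), and a white pump block 115 mm high at the +x end. At yaw 0 the side of the vessel to be checked faces -x
- tall_clamp (a point): top of the tall clamp, which has an upright screw with a T-handle, top 231 mm above the bench (72 degrees round the rim from -x toward +y)
- low_clamp (a point): top of the low clamp, a plain clip whose top is 186 mm above the bench (72 degrees round from -x toward -y); both clips are 24 mm wide along the rim
- seam0 (a point): point 0 of 7 along the joint to be checked: where the tip ball's centre should pass, 6 mm outside the lid's edge and 6 mm above the glass vessel's flange (2 mm clear of touching either), first, next to the tall clamp; neighbours are 30 mm apart; axes are those of the reactor
- seam1 (a point): point 1 of 7 along the joint to be checked: where the tip ball's centre should pass, 6 mm outside the lid's edge and 6 mm above the glass vessel's flange (2 mm clear of touching either), between the clamps on the robot side; neighbours are 30 mm apart; axes are those of the reactor
- seam2 (a point): point 2 of 7 along the joint to be checked: where the tip ball's centre should pass, 6 mm outside the lid's edge and 6 mm above the glass vessel's flange (2 mm clear of touching either), between the clamps on the robot side; neighbours are 30 mm apart; axes are those of the reactor
- seam3 (a point): point 3 of 7 along the joint to be checked: where the tip ball's centre should pass, 6 mm outside the lid's edge and 6 mm above the glass vessel's flange (2 mm clear of touching either), between the clamps on the robot side; neighbours are 30 mm apart; axes are those of the reactor
- seam4 (a point): point 4 of 7 along the joint to be checked: where the tip ball's centre should pass, 6 mm outside the lid's edge and 6 mm above the glass vessel's flange (2 mm clear of touching either), between the clamps on the robot side; neighbours are 30 mm apart; axes are those of the reactor
- seam5 (a point): point 5 of 7 along the joint to be checked: where the tip ball's centre should pass, 6 mm outside the lid's edge and 6 mm above the glass vessel's flange (2 mm clear of touching either), between the clamps on the robot side; neighbours are 30 mm apart; axes are those of the reactor
- seam6 (a point): point 6 of 7 along the joint to be checked: where the tip ball's centre should pass, 6 mm outside the lid's edge and 6 mm above the glass vessel's flange (2 mm clear of touching either), last, next to the low clamp; neighbours are 30 mm apart; axes are those of the reactor
- bottle: amber bottle, 64 mm across, 130 mm high, bystander; origin under its centre
- beaker: white beaker, 80 mm across, 100 mm high, bystander; origin under its centre
- jar: white jar with a black cap, 60 mm across, 80 mm high, bystander; origin under its centre
- lid_top (a point): centre of the lid's top face, on the vessel's axis, 176 mm above the bench. The lid is 180 mm across, 11 mm thick, on a flange 200 mm across whose top is 165 mm above the bench: the joint is the inner corner of this 10 mm wide step. A black motor, 44 mm across, stands here up to 253 mm above the bench; ports up to 40 mm on the +x half

How it is judged (in metres and radians):
On the way, in this order (a step that is already met when the one before it is completed fails the run):
1. the drawer is pulled open by at least 13 cm (value of joint cab_drawer0 above 0.13 m), for 0.2 s.
2. the tip passes slowly within 12 mm of seam0, staying at least 0.25 s (distance between wand_tip and seam0 below 0.012 m), for 0.25 s.
3. the tip passes slowly within 12 mm of seam1, staying at least 0.25 s (distance between wand_tip and seam1 below 0.012 m), for 0.25 s.
4. the tip passes slowly within 12 mm of seam2, staying at least 0.25 s (distance between wand_tip and seam2 below 0.012 m), for 0.25 s.
5. the tip passes slowly within 12 mm of seam3, staying at least 0.25 s (distance between wand_tip and seam3 below 0.012 m), for 0.25 s.
6. the tip passes slowly within 12 mm of seam4, staying at least 0.25 s (distance between wand_tip and seam4 below 0.012 m), for 0.25 s.
7. the tip passes slowly within 12 mm of seam5, staying at least 0.25 s (distance between wand_tip and seam5 below 0.012 m), for 0.25 s.
8. the tip passes slowly within 12 mm of seam6, staying at least 0.25 s (distance between wand_tip and seam6 below 0.012 m), for 0.25 s.
At the end, for the whole second after the job is handed in: The detector lies released, at rest and flat on the drawer's floor (grip centre 4 to 24 mm and tip centre under 26 mm above the floor), wholly inside the drawer, which is still open by more than 11 cm (x of wand_mid in the frame of drawer_floor between -0.118 and 0.118 m and y of wand_mid in the frame of drawer_floor between -0.129 and 0.129 m and z of wand_mid in the frame of drawer_floor between 0.004 and 0.024 m and x of wand_tip in the frame of drawer_floor between -0.118 and 0.118 m and y of wand_tip in the frame of drawer_floor between -0.129 and 0.129 m and z of wand_tip in the frame of drawer_floor between 0 and 0.026 m and linear speed of wand below 0.02 m/s and value of joint cab_drawer0 above 0.11 m); the robot touches nothing.
It fails at once if the reactor is pressed with more than 15 N by the detector or by the robot (contact force between any of wand, the arm, the fingers and reactor above 15 N).
It fails at once if the detector is dropped (moves faster than 0.6 m/s while no finger touches it) (contact force between the fingers and wand below 0.1 N and linear speed of wand above 0.6 m/s).
It fails at once if a bystander (bottle, beaker, jar) is moved by more than 30 mm (distance of any of bottle, beaker, jar from where it was at the start of the episode above 0.03 m).
It also fails if it takes over 72 s, if anything falls off the work surface, if the arm or the gripper's body presses on something with over 40 N, if the wrist force passes 120 N, or if a joint passes its speed limit or range.

## Robot

A 6-joint arm with a two-finger parallel gripper is mounted at the origin on the work surface. World frame = base frame: x ahead of the robot, y to its left, z up, the work surface at z = 0. Lengths are in m, angles in degrees, forces in N, time in s.
With the tool pointing down it reaches from about 0.35 to 0.925 m from the base axis. Payload 6.4 kg.
Tool frame: the origin (TCP) lies at the very end of the fingers, on their centre line; the grasp point (between the pads) lies 19 mm behind it; z points along the fingers, y is the direction in which the jaws open and shut (so a half turn about z gives the same grasp; the last joint's range is limited). The gripper opens to 85 mm and grips with 20 to 120 N. Pads are 22 mm wide; open, the fingers measure 114 mm over their backs; the gripper's body (76 mm by 85 mm) begins 54 mm behind the grasp point. The pads swing forward as they close: fully open they stand 13 mm farther back than shut.
Start: joints at [56.373, 14.043, 89.255, -0, 76.702, -9.975], TCP at [0.261, 0.595, 0.209] pointing down, gripper open.
Joint ranges: [-179.41, 179.41], [-58.25, 129.5], [7.25, 145.43], [-54.29, 234.29], [11.92, 165.04], [-157.13, 157.13]. Speed limits (degrees/s): [147.25, 147.25, 180, 180, 180, 180].

## Interface

Orientations are given as [roll, pitch, yaw] about the fixed x, y, z axes, in that order (R = Rz(yaw) Ry(pitch) Rx(roll)).
In Python, from rig import env gives the robot as it stands.
- The arm moves only by the tool move_arm, never from a script. Its argument "steps" is a list of rows, each an object with "travel": the shift along the tool's x, y, z in cm, a list of three; "spin": the turn about the tool's z in rad; "gripper": the opening, from 0 (shut) to 1 (fully open). In form: [{"travel": [dx, dy, dz], "spin": spin, "gripper": gripper}, ...]. A call has 1 to 12 rows; each row is the pose to reach, as a shift and turn from the pose commanded when the call began, along the tool's axes at that moment; what a row does not reach only later rows make up. A row lasts 1/8 s, in which the tool goes at most 62.5 mm and 10.7 degrees, less where a joint would pass 70% of its speed; a pose out of reach is approached as far as the arm can. A call with a gripper value outside its range is refused whole. The fingers move at their own pace and stop on an object; "squeeze" is the grip in N (left out, the last holds). Time passes only in rows, so rows that repeat a pose let the fingers close. It gives the time, the measured TCP pose, the force and the opening at its end, in the units of the state.
- env.get_state(): the state, without advancing time (a new reading comes with each control period).
- env.snapshot(name): name is "side" or "top" or "wrist"; returns the picture (400x640x3 uint8, red, green, blue); there is no depth.
- env.camera_info(name): a dict with "fx", "fy", "cx", "cy" (pixels), "extrinsics" (4x4, takes a point from camera to world coordinates); the wrist camera has in their place "hand_eye" (4x4, takes a point from camera to tool coordinates, whose origin is the TCP and whose axes are the flange's). Camera axes: x right, y up, looking along -z (the intrinsics and any distortion apply to the point x, -y, -z); pixel columns grow to the right and rows downward; lengths in m; the calibration is good to about 2 mm. A picture is of the moment at which its call begins: read the wrist's pose just before it. camera_info takes no time and is no camera call.
- env.finish_job(): hands the job in, once; it reports no verdict.
Trained networks look in the newest picture that a camera, given by its name, has taken for a name from the list of things; names that differ only in an ending like _2 or _b are one class to them, and where a whole thing is asked for, a point or a joint stands for the part that bears it (a point fixed in the world has none). Each returns a list of dicts, best first, with "conf" (0 to 1); they miss things now and then, are a little off and sometimes report something else, mostly with a low value. They report only what shows in the picture. A call takes as long as a camera call.
- env.masks_of(camera, target): "mask" (400x640 bool, what is visible of it) and "position" ([column, row] in pixels, amid what is visible of it).
The state is a dict: "t": time; "joint_positions": joint angles; "joint_vel": joint speeds; "tau": joint torques, N m; "eef_pos": TCP position; "tool_rot": TCP orientation; "contact_force": force on the tool from outside, world axes, zero at the start; "torque": the same for the moment, N m; "finger_gap": finger opening in m.
Only numpy, scipy, OpenCV 4.12 (cv2) and the standard library are available. Lean on these libraries where they do the work, as an engineer would, in place of code of your own. Each camera call takes 0.05 s, during which the arm holds its last target.

## Working session

There is one attempt and no reset: what is moved stays moved. The work goes in short steps, Python scripts to look and compute and a tool call to move; the robot and the scene stay as the last step left them, time stands still between calls to the robot, and variables do not carry over. Pictures are saved under pics/ and viewed, and the job is handed in when it is done.

Besides the shell and the picture viewer there is one more tool, called after "Request:" as name([rows], argument=value, ...), one row to a line, values as JSON. move_arm: Moves the arm, as the interface text tells. Its arguments: {"type":"object","properties":{"steps":{"type":"array","items":{"type":"object","properties":{"travel":{"type":"array","items":{"type":"number"}},"spin":{"type":"number"},"gripper":{"type":"number"}}}},"squeeze":{"type":"number"}},"required":["steps"]}

```bash
ls; mkdir -p pics; cat > h.py <<'E'
import numpy as np, cv2
from scipy.spatial.transform import Rotation as R
from rig import env
def save(cam):
    im=env.snapshot(cam); return im
def st(): 
    s=env.get_state(); return s
E
python3 - <<'E'
from h import *
s=env.get_state()
print({k:np.round(v,3) for k,v in s.items()})
for c in ["side","top","wrist"]:
    im=env.snapshot(c); cv2.imwrite(f"pics/{c}0.png",im[:,:,::-1]); i=env.camera_info(c); print(c,{k:np.round(v,4).tolist() for k,v in i.items() if not isinstance(v,str)})
E
```

```text
pics
{'t': np.float64(0.0), 'joint_positions': array([ 5.6373e+01,  1.4083e+01,  8.9326e+01, -1.0000e-03,  7.6703e+01,
       -9.9760e+00]), 'joint_vel': array([ 0.034, -0.014,  0.008,  0.049, -0.028, -0.005]), 'tau': array([-0.0000e+00, -4.2953e+01, -3.2612e+01, -0.0000e+00,  5.0000e-03,
        0.0000e+00]), 'eef_pos': array([0.26 , 0.595, 0.208]), 'tool_rot': array([-1.79890e+02, -1.90000e-02,  1.56349e+02]), 'contact_force': array([ 0.66 , -0.214, -0.127]), 'torque': array([ 0.042,  0.003, -0.082]), 'finger_gap': np.float64(0.085)}
side {'fx': 457.2269, 'fy': 457.2269, 'cx': 316.9801, 'cy': 195.0673, 'extrinsics': [[0.9973, 0.0418, -0.0604, 0.5737], [-0.0714, 0.7437, -0.6647, -0.9246], [0.0171, 0.6672, 0.7447, 1.1681], [0.0, 0.0, 0.0, 1.0]]}
top {'fx': 373.8791, 'fy': 373.8791, 'cx': 320.0682, 'cy': 201.9483, 'extrinsics': [[0.024, 0.9916, -0.1273, 0.497], [-0.9997, 0.0229, -0.0102, 0.0104], [-0.0072, 0.1275, 0.9918, 1.2926], [0.0, 0.0, 0.0, 1.0]]}
wrist {'fx': 347.3873, 'fy': 347.3873, 'cx': 322.2042, 'cy': 199.5951, 'hand_eye': [[0.0003, 0.9588, 0.2842, 0.0732], [1.0, -0.0003, -0.0, 0.0005], [0.0001, 0.2842, -0.9588, -0.1654], [0.0, 0.0, 0.0, 1.0]]}
```

View pics/side0.png

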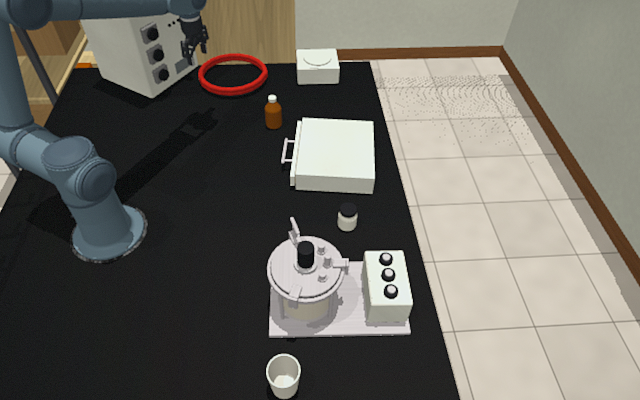

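View pics/top0.png

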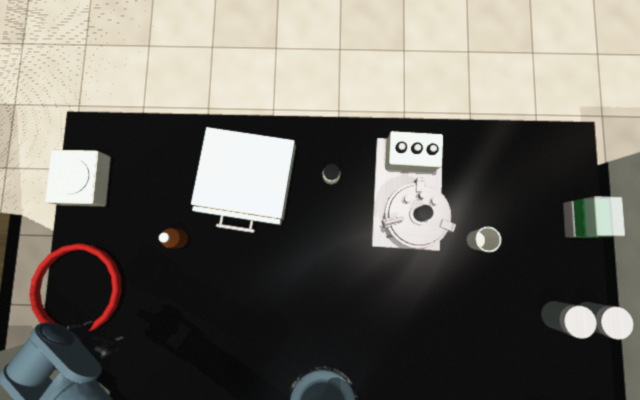

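View pics/wrist0.png

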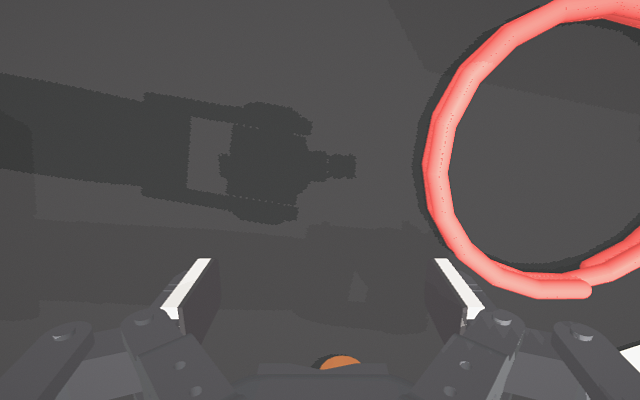

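```bash
cat >> h.py <<'E'
def cam(c,s=None):
    i=env.camera_info(c); K=np.array([[i['fx'],0,i['cx']],[0,i['fy'],i['cy']],[0,0,1.]])
    if c=='wrist':
        s=s or env.get_state(); T=np.eye(4); T[:3,:3]=R.from_euler('xyz',s['tool_rot'],degrees=True).as_matrix(); T[:3,3]=s['eef_pos']
        E=T@np.array(i['hand_eye'])
    else: E=np.array(i['extrinsics'])
    return K,E
def pix2z(c,uv,z,s=None):
    K,E=cam(c,s); d=np.array([(uv[0]-K[0,2])/K[0,0],-(uv[1]-K[1,2])/K[1,1],-1.]); d=E[:3,:3]@d; o=E[:3,3]
    return o+d*(z-o[2])/d[2]
def proj(c,P,s=None):
    K,E=cam(c,s); P=np.atleast_2d(P); q=(P-E[:3,3])@E[:3,:3]
    return np.c_[K[0,2]+K[0,0]*q[:,0]/-q[:,2], K[1,2]-K[1,1]*q[:,1]/-q[:,2]]
E
python3 - <<'E'
from h import *
print({c:{k:np.round(v,2).tolist() if not isinstance(v,(str,bool)) else v for k,v in env.camera_info(c).items() if k not in('extrinsics','hand_eye')} for c in['side']})
Z={'cab_drawer0_handle':.042,'lid_top':.176,'tall_clamp':.231,'low_clamp':.186,'wand':.03,'bottle':.06,'beaker':.05,'jar':.04,'drawer_floor':.07,'reactor':.1}
for c in ['top','side']:
  for n in Z:
    try: r=env.masks_of(c,n)
    except Exception as e: print(c,n,e); continue
    for q in r[:2]: print(c,n,round(q['conf'],2),np.round(q['position']),q['mask'].sum(),np.round(pix2z(c,q['position'],Z[n]),3))
E
```

```text
{'side': {'fx': 457.23, 'fy': 457.23, 'cx': 316.98, 'cy': 195.07}}
top cab_drawer0_handle 0.65 [234. 218.] 754 [0.598 0.311 0.042]
top lid_top 0.65 [411. 197.] 7866 [ 0.662 -0.251  0.176]
top tall_clamp 0.79 [410. 193.] 8164 [ 0.666 -0.235  0.231]
top low_clamp 0.61 [408. 195.] 7972 [ 0.667 -0.24   0.186]
top low_clamp 0.54 [238. 212.] 625 [0.602 0.266 0.186]
top wand 0.34 [236. 215.] 799 [0.606 0.307 0.03 ]
top bottle 0.96 [173. 233.] 465 [0.54  0.506 0.06 ]
top bottle 0.6 [411. 195.] 8162 [ 0.686 -0.278  0.06 ]
top beaker 0.65 [483. 241.] 688 [ 0.539 -0.518  0.05 ]
top jar 0.61 [331. 174.] 292 [ 0.754 -0.01   0.04 ]
top drawer_floor 0.83 [234. 214.] 672 [0.608 0.306 0.07 ]
top drawer_floor 0.31 [413. 193.] 8138 [ 0.69  -0.284  0.07 ]
top reactor 0.8 [410. 193.] 8027 [ 0.686 -0.266  0.1  ]
side cab_drawer0_handle 0.65 [297. 156.] 427 [0.606 0.274 0.042]
side cab_drawer0_handle 0.45 [329. 288.] 12358 [ 0.674 -0.269  0.042]
side lid_top 0.96 [333. 293.] 12475 [ 0.671 -0.362  0.176]
side tall_clamp 0.81 [330. 291.] 12437 [ 0.659 -0.389  0.231]
side low_clamp 0.88 [330. 289.] 12542 [ 0.663 -0.355  0.186]
side wand 0.56 [294. 155.] 357 [0.597 0.288 0.03 ]
side wand 0.52 [336. 291.] 12490 [ 0.694 -0.275  0.03 ]
side bottle 0.87 [273. 115.] 434 [0.523 0.489 0.06 ]
side beaker 0.6 [284. 374.] 1149 [ 0.542 -0.503  0.05 ]
side jar 0.82 [344. 218.] 475 [ 0.743 -0.021  0.04 ]
side drawer_floor 0.81 [292. 153.] 372 [0.59  0.256 0.07 ]
side reactor 0.59 [286. 374.] 1213 [ 0.55  -0.523  0.1  ]
```

```bash
python3 - <<'E'
import cv2,numpy as np
t=cv2.imread('pics/top0.png');s=cv2.imread('pics/side0.png')
def z(im,x,y,w,h,f,n): cv2.imwrite(n,cv2.resize(im[y:y+h,x:x+w],None,fx=f,fy=f,interpolation=cv2.INTER_CUBIC))
z(t,180,115,130,130,4.5,'pics/tc.png');z(t,360,120,150,140,4.2,'pics/tr.png');z(s,255,205,160,140,4.2,'pics/sr.png');z(s,270,105,120,100,5,'pics/sc.png')
E
```

```text
(no output)
```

View pics/tc.png

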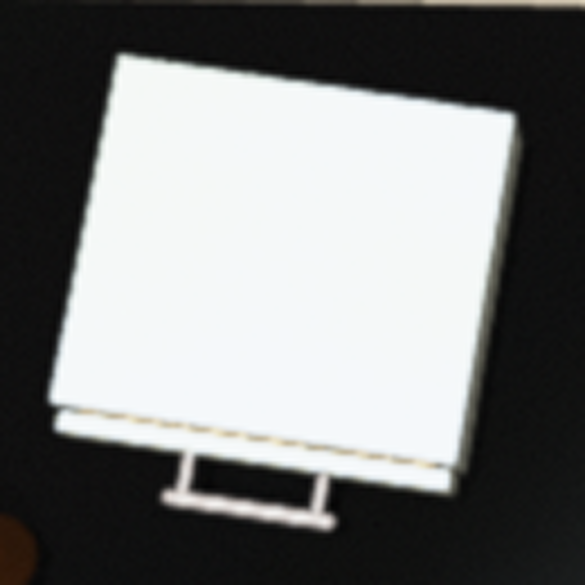

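View pics/tr.png

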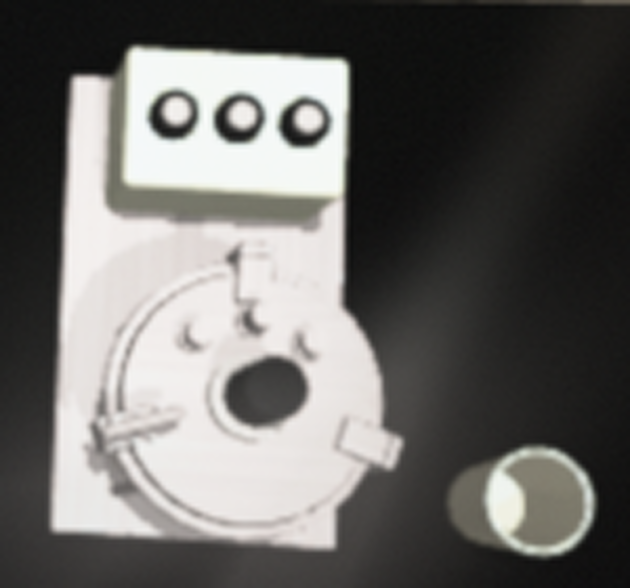

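View pics/sr.png

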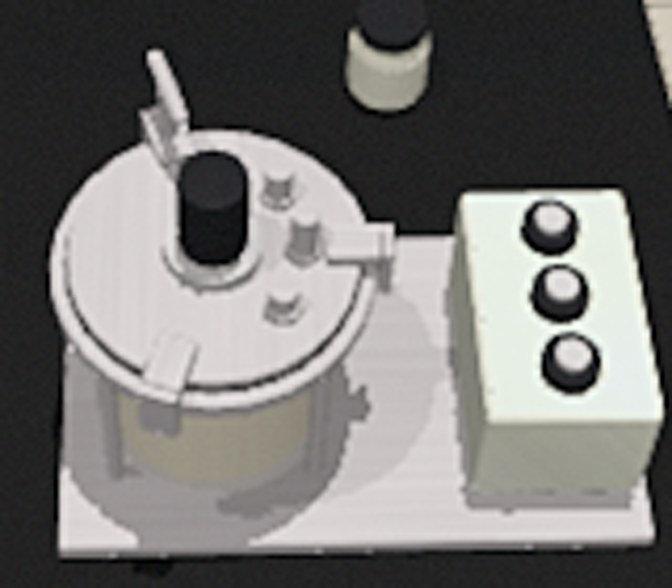

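View pics/sc.png

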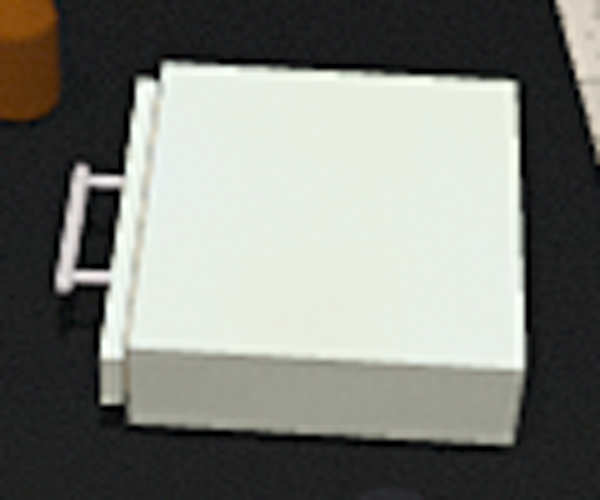

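```bash
python3 - <<'E'
from h import *
f=lambda o,s:(lambda p:(o[0]+p[0]/s-.5+.5/s,o[1]+p[1]/s-.5+.5/s))
tc=f((180,115),4.5);tr=f((360,120),4.2);sr=f((255,205),4.2);sc=f((270,105),5)
def ln(cam,g,pts,z,lab):
    P=np.array([pix2z(cam,g(p),z) for p in pts]); print(lab,np.round(P[:,:2],4).tolist()); return P
def info(P):
    for i in range(len(P)-1): d=P[i+1]-P[i]; print('  len',round(np.linalg.norm(d),4),'dir',round(np.degrees(np.arctan2(d[1],d[0])),2))
info(ln('top',tc,[(165,496),(333,523)],.042,'handle top'))
info(ln('side',sc,[(80,168),(63,287)],.042,'handle side'))
P=ln('top',tc,[(117,54),(516,115),(460,468),(48,403),(117,54)],.075,'cab top');info(P);print(P[:4].mean(0))
P=ln('side',sc,[(160,62),(518,80),(523,368),(128,350),(160,62)],.075,'cab side');info(P);print(P[:4].mean(0))
P=ln('top',tr,[(128,46),(350,60),(342,200),(122,184),(128,46)],.115,'pump top');info(P);print(P[:4].mean(0))
P=ln('side',sr,[(460,192),(622,190),(660,415),(490,420),(460,192)],.115,'pump side');info(P);print(P[:4].mean(0))
P=ln('top',tr,[(70,75),(52,530),(336,548)],.012,'skid top');info(P)
P=ln('side',sr,[(60,552),(655,543)],.0,'skid side');info(P)
E
```

```text
handle top [[0.5721, 0.3693], [0.555, 0.2431]]
  len 0.1274 dir -97.72
handle side [[0.5688, 0.37], [0.5536, 0.2437]]
  len 0.1272 dir -96.88
cab top [[0.9009, 0.4157], [0.8603, 0.1145], [0.5955, 0.1465], [0.6361, 0.4495], [0.9009, 0.4157]]
  len 0.3039 dir -97.68
  len 0.2667 dir 173.11
  len 0.3058 dir 82.38
  len 0.267 dir -7.29
[0.74820736 0.28153282 0.075     ]
cab side [[0.6325, 0.4502], [0.901, 0.4152], [0.858, 0.1155], [0.5962, 0.1467], [0.6325, 0.4502]]
  len 0.2707 dir -7.42
  len 0.3027 dir -98.17
  len 0.2636 dir 173.22
  len 0.3057 dir 83.18
[0.74689846 0.28190209 0.075     ]
pump top [[0.8873, -0.1995], [0.8798, -0.3707], [0.7693, -0.3626], [0.778, -0.1949], [0.8873, -0.1995]]
  len 0.1713 dir -92.5
  len 0.1108 dir 175.83
  len 0.1679 dir 87.02
  len 0.1094 dir -2.39
[ 0.82861249 -0.28194265  0.115     ]
pump side [[0.7759, -0.1991], [0.8844, -0.2039], [0.8749, -0.37], [0.7706, -0.3669], [0.7759, -0.1991]]
  len 0.1085 dir -2.56
  len 0.1663 dir -93.28
  len 0.1043 dir 178.28
  len 0.1679 dir 88.19
[ 0.82646139 -0.28495117  0.115     ]
skid top [[0.8952, -0.1692], [0.5152, -0.1565], [0.5062, -0.3855]]
  len 0.3802 dir 178.09
  len 0.2292 dir -92.24
skid side [[0.5033, -0.3813], [0.8853, -0.3996]]
  len 0.3825 dir -2.73
```

```bash
cat > ov.py <<'E'
from h import *
def ov(ax,yaw,cam,fn,box,fac,img):
    im=cv2.imread(img); x,y,w,h=box
    im=cv2.resize(im[y:y+h,x:x+w],None,fx=fac,fy=fac,interpolation=cv2.INTER_CUBIC)
    th=np.radians(np.arange(0,361,2)); c,s=np.cos(np.radians(yaw)),np.sin(np.radians(yaw))
    M=np.array([[c,-s],[s,c]])
    def tr(P): P=np.asarray(P,float); return np.c_[P[:,:2]@M.T+ax,P[:,2]]
    def dr(P,col,closed=False):
        q=(proj(cam,tr(P))-[x,y]+.5)*fac-.5; cv2.polylines(im,[np.round(q).astype(int)],closed,col,1)
    for r,z,col in((.09,.176,(0,0,255)),(.1,.165,(0,200,0)),(.022,.253,(255,0,255))): dr(np.c_[r*np.cos(th),r*np.sin(th),0*th+z],col)
    for a in(108,252):
        a=np.radians(a); u=np.array([np.cos(a),np.sin(a)]);t=np.array([-u[1],u[0]]); zt=.186
        dr([np.r_[.075*u-.012*t,zt],np.r_[.075*u+.012*t,zt],np.r_[.105*u+.012*t,zt],np.r_[.105*u-.012*t,zt]],(255,128,0),True)
    cv2.imwrite(fn,im)
E
python3 - <<'E'
from ov import *
a=(.5805,-.2715)
ov(a,-2.4,'top','pics/o1.png',(360,120,150,140),4.2,'pics/top0.png')
ov(a,-2.4,'side','pics/o2.png',(255,205,160,140),4.2,'pics/side0.png')
E
```

```text
(no output)
```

View pics/o1.png

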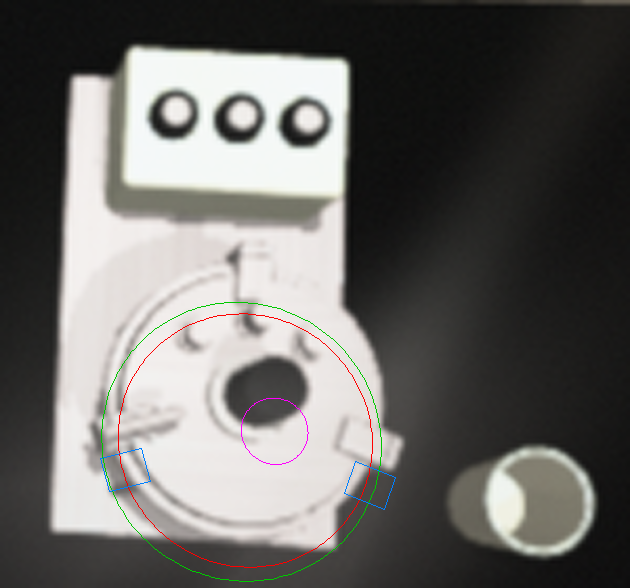

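View pics/o2.png

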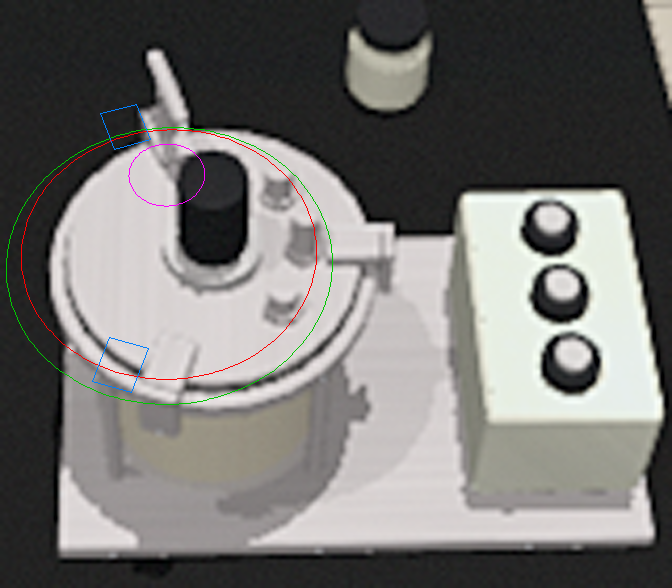

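```bash
python3 - <<'E'
from ov import *
from scipy.optimize import least_squares
f=lambda o,s:(lambda p:np.array((o[0]+p[0]/s-.5+.5/s,o[1]+p[1]/s-.5+.5/s)))
tr=f((360,120),4.2);sr=f((255,205),4.2)
# points: flange outer
data={'top':[tr(p) for p in[(383,400),(375,350),(245,538),(310,524),(340,310),(350,492),(185,522)]],'side':[sr(p) for p in[(50,262),(67,330),(200,409),(120,385),(245,407),(375,300),(215,129),(345,190),(290,145)]]}
th=np.radians(np.arange(0,360,.5))
def res(p,cams=('top','side')):
    o=[]
    C=np.c_[p[0]+.1*np.cos(th),p[1]+.1*np.sin(th),0*th+.165]
    for c in cams:
        q=proj(c,C); m=q.mean(0)
        for d in data[c]:
            k=np.argmin(np.linalg.norm(q-d,axis=1)); o.append(np.linalg.norm(d-m)-np.linalg.norm(q[k]-m))
    return o
for cams in(('top',),('side',),('top','side')):
    r=least_squares(res,(.61,-.27),args=(cams,),diff_step=1e-3); print(cams,r.x,np.round(r.fun,1))
a=r.x
ov(a,-2.4,'top','pics/o3.png',(360,120,150,140),4.2,'pics/top0.png')
ov(a,-2.4,'side','pics/o4.png',(255,205,160,140),4.2,'pics/side0.png')
E
```

```text
('top',) [ 0.61033785 -0.27353495] [ 0.   0.7 -0.1  0.  -1.1 -0.1 -0.4]
('side',) [ 0.60797137 -0.27649271] [ 0.3 -0.1  0.1  0.2  0.2  0.5  0.6 -0.5  0.4]
('top', 'side') [ 0.60883992 -0.27552757] [-0.6  0.3 -0.6 -0.7 -1.2 -1.  -0.5  0.6  0.3  0.5  0.7  0.5  0.2  0.3
 -0.9  0. ]
```

View pics/o3.png

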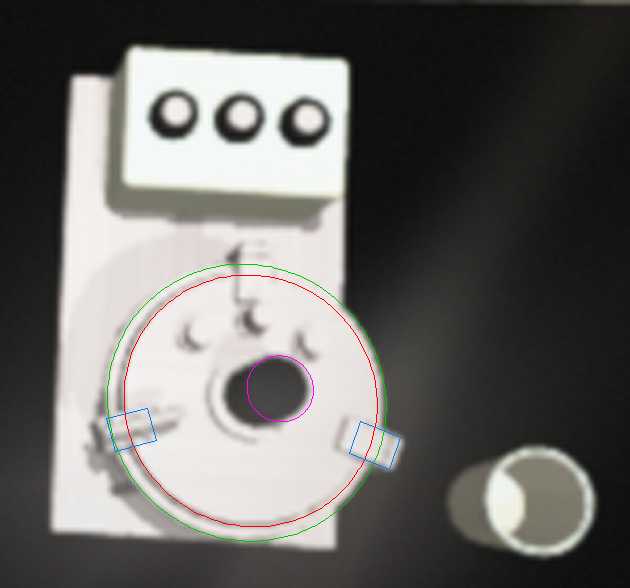

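View pics/o4.png

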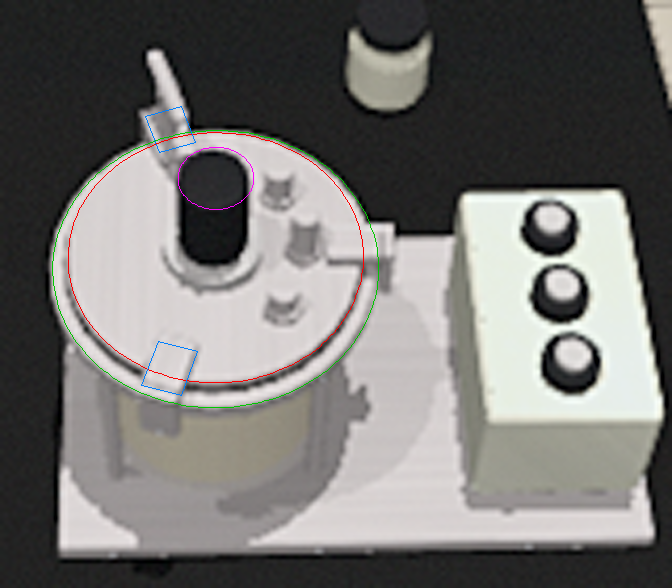

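```bash
cat >> h.py <<'E'
def plan(targets,c0=None):
    """targets: list of (x,y,z,yaw,n rows) ; prints rows relative to current pose"""
    s=env.get_state(); p=np.array(s['eef_pos']); y=s['tool_rot'][2]
    if c0: p=np.array(c0[:3]); y=c0[3]
    Rt=R.from_euler('xyz',[180,0,y],degrees=True).as_matrix()
    pp=p.copy(); yy=y; out=[]
    for t in targets:
        q=np.array(t[:3]); dy=(t[3]-yy+180)%360-180
        for k in range(1,t[4]+1):
            f=k/t[4]; d=Rt.T@(pp+(q-pp)*f-p); out.append('{"travel":[%.2f,%.2f,%.2f],"spin":%.3f}'%(*(d*100),-np.radians(yy+dy*f-y)))
        pp=q; yy=yy+dy
    print('t',s['t'],'pos',np.round(s['eef_pos'],4),np.round(s['tool_rot'],2),'gap',round(s['finger_gap'],4)); print(len(out)); print(',\n'.join(out))
E
python3 - <<'E'
from h import *
plan([(.5625,.3065,.2,82.6,9),(.5625,.3065,.15,82.6,2)])
E
```

```text
t 1.15 pos [0.2608 0.5954 0.2091] [-180.     -0.    156.35] gap 0.0855
11
{"travel":[-4.36,-1.60,0.10],"spin":0.143},
{"travel":[-8.72,-3.19,0.20],"spin":0.286},
{"travel":[-13.08,-4.79,0.30],"spin":0.429},
{"travel":[-17.44,-6.38,0.40],"spin":0.572},
{"travel":[-21.79,-7.98,0.51],"spin":0.715},
{"travel":[-26.15,-9.57,0.61],"spin":0.858},
{"travel":[-30.51,-11.17,0.71],"spin":1.001},
{"travel":[-34.87,-12.76,0.81],"spin":1.144},
{"travel":[-39.23,-14.36,0.91],"spin":1.287},
{"travel":[-39.23,-14.36,3.41],"spin":1.287},
{"travel":[-39.23,-14.36,5.91],"spin":1.287}
```

Request:
move_arm([
  {"travel":[-4.36,-1.6,0.1],"spin":0.143,"gripper":0.35},
  {"travel":[-8.72,-3.19,0.2],"spin":0.286,"gripper":0.35},
  {"travel":[-13.08,-4.79,0.3],"spin":0.429,"gripper":0.35},
  {"travel":[-17.44,-6.38,0.4],"spin":0.572,"gripper":0.35},
  {"travel":[-21.79,-7.98,0.51],"spin":0.715,"gripper":0.35},
  {"travel":[-26.15,-9.57,0.61],"spin":0.858,"gripper":0.35},
  {"travel":[-30.51,-11.17,0.71],"spin":1.001,"gripper":0.35},
  {"travel":[-34.87,-12.76,0.81],"spin":1.144,"gripper":0.35},
  {"travel":[-39.23,-14.36,0.91],"spin":1.287,"gripper":0.35},
  {"travel":[-39.23,-14.36,3.41],"spin":1.287,"gripper":0.35},
  {"travel":[-39.23,-14.36,5.91],"spin":1.287,"gripper":0.35},
  {"travel":[-39.23,-14.36,5.91],"spin":1.287,"gripper":0.35},
])

```text
t: 2.65
eef_pos: [0.561, 0.3058, 0.1475]
tool_rot: [-179.7, 0.1, 82.6]
contact_force: [-0.7, -0.3, -0.5]
finger_gap: 0.0299
```

```bash
python3 - <<'E'
from h import *
s=env.get_state(); im=env.snapshot('wrist').copy(); cv2.imwrite('pics/w1.png',im[:,:,::-1])
c=np.array([.5625,.3065,.042]);u=np.array([np.cos(np.radians(82.6)),np.sin(np.radians(82.6)),0])
print(proj('wrist',[c-.06*u,c,c+.06*u],s), s['joint_positions'])
plan([(.5625,.3065,.028,82.6,6)])
E
```

```text
[[325.2440071  257.33064524]
 [325.44648797 189.60614917]
 [325.67545567 113.02250578]] [1.84476431e+01 1.61162125e+01 9.34549897e+01 7.48751166e-04
 7.07174898e+01 2.58514889e+01]
t 2.7 pos [0.562  0.3063 0.1494] [-1.7991e+02  4.0000e-02  8.2610e+01] gap 0.0298
6
{"travel":[0.00,0.01,2.02],"spin":0.000},
{"travel":[0.01,0.02,4.05],"spin":0.000},
{"travel":[0.01,0.02,6.07],"spin":0.000},
{"travel":[0.01,0.03,8.09],"spin":0.000},
{"travel":[0.02,0.04,10.11],"spin":0.000},
{"travel":[0.02,0.05,12.14],"spin":0.000}
```

View pics/w1.png

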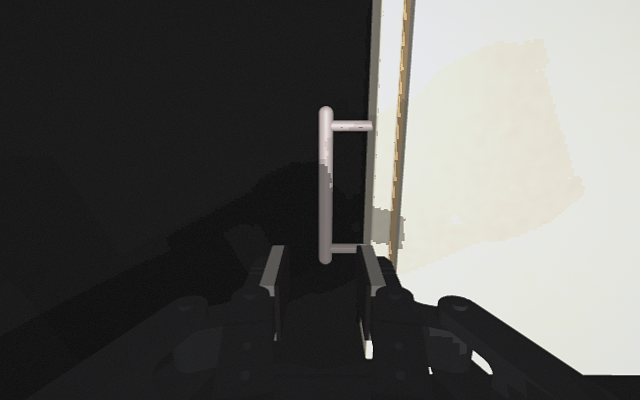

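Request:
move_arm([
  {"travel":[0,0,3],"gripper":0.35},
  {"travel":[0,0,6],"gripper":0.35},
  {"travel":[0,0.05,9],"gripper":0.35},
  {"travel":[0,0.05,11],"gripper":0.35},
  {"travel":[0,0.05,12.1],"gripper":0.35},
  {"travel":[0,0.05,12.1],"gripper":0.35},
  {"travel":[0,0.05,12.1],"gripper":0},
  {"travel":[0,0.05,12.1],"gripper":0},
  {"travel":[0,0.05,12.1],"gripper":0},
  {"travel":[0,0.05,12.1],"gripper":0},
], squeeze=50)

```text
schema error: expected keys travel, spin, gripper
```

```bash
python3 - <<'E'
from h import *
print(env.get_state()['contact_force'])
d=np.array([-np.cos(np.radians(-7.4)),-np.sin(np.radians(-7.4))])*.183
p=np.array(env.get_state()['eef_pos']);plan([(p[0]+d[0],p[1]+d[1],p[2],82.6,9)])
E
```

```text
[1.068914   0.47009965 0.09102053]
t 2.7 pos [0.562  0.3063 0.1494] [-1.7991e+02  4.0000e-02  8.2610e+01] gap 0.0298
9
{"travel":[0.00,-2.03,-0.00],"spin":0.000},
{"travel":[0.00,-4.07,-0.00],"spin":0.000},
{"travel":[0.00,-6.10,-0.00],"spin":0.000},
{"travel":[0.00,-8.13,-0.00],"spin":0.000},
{"travel":[0.00,-10.17,-0.00],"spin":0.000},
{"travel":[0.00,-12.20,-0.00],"spin":0.000},
{"travel":[0.00,-14.23,-0.00],"spin":0.000},
{"travel":[0.00,-16.27,-0.00],"spin":0.000},
{"travel":[0.00,-18.30,-0.00],"spin":0.000}
```

Request:
move_arm([
  {"travel":[0,0,3],"spin":0,"gripper":0.35},
  {"travel":[0,0,6],"spin":0,"gripper":0.35},
  {"travel":[0,0.05,9],"spin":0,"gripper":0.35},
  {"travel":[0,0.05,11],"spin":0,"gripper":0.35},
  {"travel":[0,0.05,12.1],"spin":0,"gripper":0.35},
  {"travel":[0,0.05,12.1],"spin":0,"gripper":0.35},
  {"travel":[0,0.05,12.1],"spin":0,"gripper":0},
  {"travel":[0,0.05,12.1],"spin":0,"gripper":0},
  {"travel":[0,0.05,12.1],"spin":0,"gripper":0},
  {"travel":[0,0.05,12.1],"spin":0,"gripper":0},
], squeeze=50)

```text
t: 3.95
eef_pos: [0.5631, 0.3065, 0.0293]
tool_rot: [180.0, -0.0, 82.6]
contact_force: [-0.0, -0.0, 0.7]
finger_gap: -0.0001
```

```bash
python3 - <<'E'
from h import *
s=env.get_state();print(s['contact_force'],s['eef_pos'],s['tool_rot'],s['finger_gap'])
E
```

```text
[-0.04950431 -0.00590582  0.69042124] [0.56314433 0.30646184 0.02925763] [ 1.79978657e+02 -8.32771299e-03  8.26092107e+01] -0.00010061654521857969
```

```bash
python3 - <<'E'
from h import *
w=env.snapshot('wrist');s=env.snapshot('side');t=env.snapshot('top')
z=lambda im,x,y,ww,h,f:cv2.resize(im[y:y+h,x:x+ww],None,fx=f,fy=f,interpolation=cv2.INTER_CUBIC)
cv2.imwrite('pics/w2.png',w[:,:,::-1]);cv2.imwrite('pics/s2.png',z(s,230,80,160,130,4)[:,:,::-1])
E
```

```text
(no output)
```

View pics/w2.png

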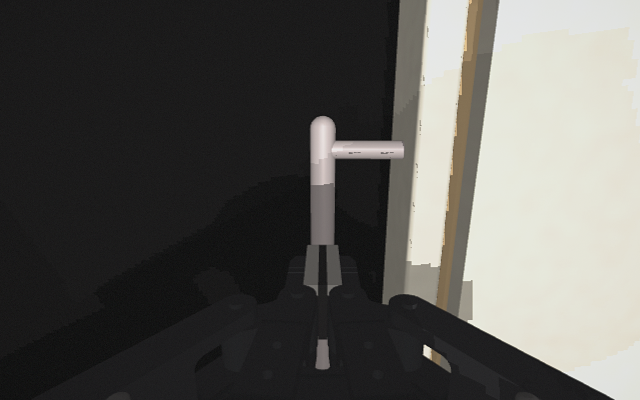

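View pics/s2.png

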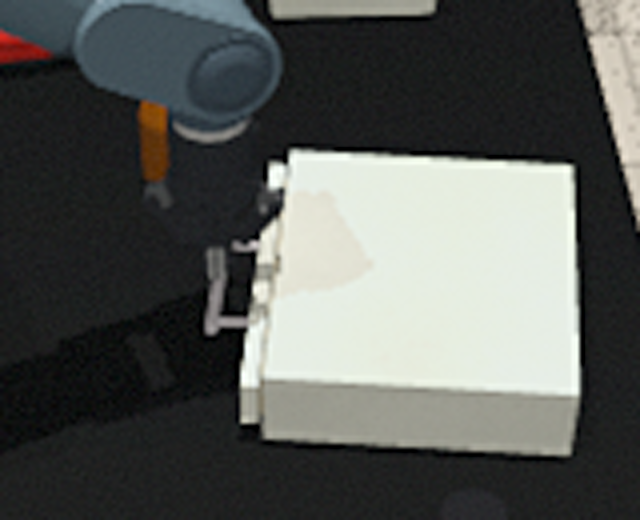

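Request:
move_arm([
  {"travel":[0,-1,0],"spin":0,"gripper":0},
  {"travel":[0,-2,0],"spin":0,"gripper":0},
  {"travel":[0,-3,0],"spin":0,"gripper":0},
  {"travel":[0,-3,0],"spin":0,"gripper":0},
])

```text
t: 4.6
eef_pos: [0.5321, 0.3105, 0.0288]
tool_rot: [-180.0, 0.0, 82.7]
contact_force: [0.3, 0.5, -0.5]
finger_gap: -0.0001
```

```bash
python3 - <<'E'
from h import *
s=env.get_state();print(s['contact_force'],s['eef_pos'],s['tool_rot'],s['finger_gap'])
w=env.snapshot('wrist');s=env.snapshot('side')
z=lambda im,x,y,ww,h,f:cv2.resize(im[y:y+h,x:x+ww],None,fx=f,fy=f,interpolation=cv2.INTER_CUBIC)
cv2.imwrite('pics/w3.png',w[:,:,::-1]);cv2.imwrite('pics/s3.png',z(s,230,80,160,130,4)[:,:,::-1])
E
```

```text
[ 0.31823733  0.46033984 -0.49977231] [0.53212487 0.31047008 0.02884379] [-1.79965388e+02  1.78568778e-02  8.26556900e+01] -7.016266935491501e-05
```

View pics/w3.png

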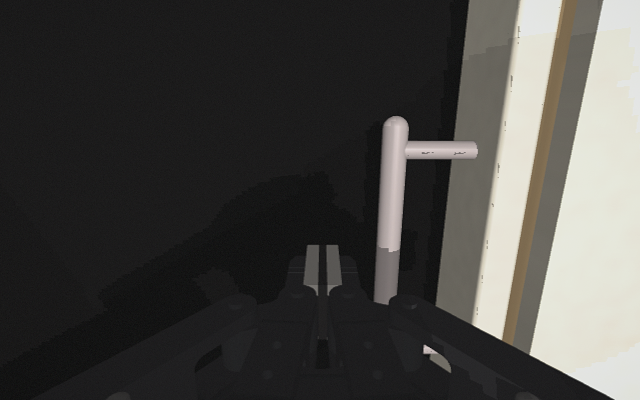

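View pics/s3.png

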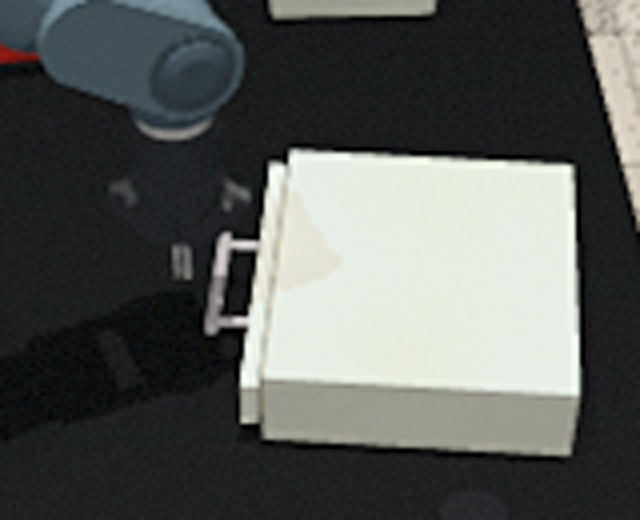

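```bash
python3 - <<'E'
from h import *
for z in (.02,.029,.04,.05,.06,.08): print(z,((proj('side',[.532,.3105,z])-[230,80]+.5)*4-.5).round(1))
plan([(.5321,.3105,.1,82.6,3),(.562,.3063,.1,82.6,2),(.562,.3063,.006,82.6,5)])
E
```

```text
0.02 [[186.1 296.9]]
0.029 [[185.6 289.7]]
0.04 [[185.  280.7]]
0.05 [[184.5 272.5]]
0.06 [[183.9 264.2]]
0.08 [[182.8 247.4]]
t 4.7 pos [0.5333 0.3104 0.0292] [ 1.7998e+02 -1.0000e-02  8.2620e+01] gap 0.0001
10
{"travel":[-0.00,-0.04,-2.36],"spin":0.000},
{"travel":[-0.00,-0.08,-4.72],"spin":0.000},
{"travel":[-0.00,-0.12,-7.08],"spin":0.000},
{"travel":[-0.02,1.39,-7.08],"spin":0.000},
{"travel":[-0.04,2.90,-7.08],"spin":0.000},
{"travel":[-0.04,2.90,-5.20],"spin":0.000},
{"travel":[-0.04,2.90,-3.32],"spin":0.000},
{"travel":[-0.04,2.90,-1.44],"spin":0.000},
{"travel":[-0.04,2.90,0.44],"spin":0.000},
{"travel":[-0.04,2.90,2.32],"spin":0.000}
```

Request:
move_arm([
  {"travel":[0,0,-3.5],"spin":0,"gripper":0},
  {"travel":[0,0,-7],"spin":0,"gripper":0.35},
  {"travel":[0,1.5,-7],"spin":0,"gripper":0.35},
  {"travel":[0,2.9,-7],"spin":0,"gripper":0.35},
  {"travel":[0,2.9,-4],"spin":0,"gripper":0.35},
  {"travel":[0,2.9,-1],"spin":0,"gripper":0.35},
  {"travel":[0,2.9,1.5],"spin":0,"gripper":0.35},
  {"travel":[0,2.9,2.3],"spin":0,"gripper":0.35},
  {"travel":[0,2.9,2.3],"spin":0,"gripper":0},
  {"travel":[0,2.9,2.3],"spin":0,"gripper":0},
  {"travel":[0,2.9,2.3],"spin":0,"gripper":0},
  {"travel":[0,2.9,2.3],"spin":0,"gripper":0},
], squeeze=50)

```text
t: 6.2
eef_pos: [0.5614, 0.3063, 0.0054]
tool_rot: [-179.9, 0.0, 82.6]
contact_force: [1.4, -1.2, -9.6]
finger_gap: 0.009
```

```bash
python3 - <<'E'
from h import *
s=env.get_state();print(s['contact_force'],s['eef_pos'],s['tool_rot'],s['finger_gap'])
E
```

```text
[ 1.39778662 -1.15454884 -9.57068121] [0.56141322 0.30629403 0.00544264] [-1.79948128e+02  3.27083959e-02  8.26079968e+01] 0.008980296577415706
```

Request:
move_arm([
  {"travel":[0,-1,0],"spin":0,"gripper":0},
  {"travel":[0,-2.5,0],"spin":0,"gripper":0},
  {"travel":[0,-4.5,0],"spin":0,"gripper":0},
  {"travel":[0,-6.5,0],"spin":0,"gripper":0},
  {"travel":[0,-6.5,0],"spin":0,"gripper":0},
])

```text
t: 6.82
eef_pos: [0.4947, 0.3151, 0.0055]
tool_rot: [-179.8, 0.1, 82.7]
contact_force: [-0.7, 0.2, -12.8]
finger_gap: 0.0089
```

```bash
python3 - <<'E'
from h import *
s=env.get_state();print(s['contact_force'],s['eef_pos'],s['tool_rot'],s['finger_gap'])
w=env.snapshot('wrist');s=env.snapshot('side')
cv2.imwrite('pics/w4.png',w[:,:,::-1]);cv2.imwrite('pics/s4.png',s[:,:,::-1])
E
```

```text
[ -0.68999493   0.19060492 -12.81273065] [0.49465833 0.31508168 0.00548496] [-1.79828994e+02  6.74115126e-02  8.26929363e+01] 0.008880894676795308
```

View pics/w4.png

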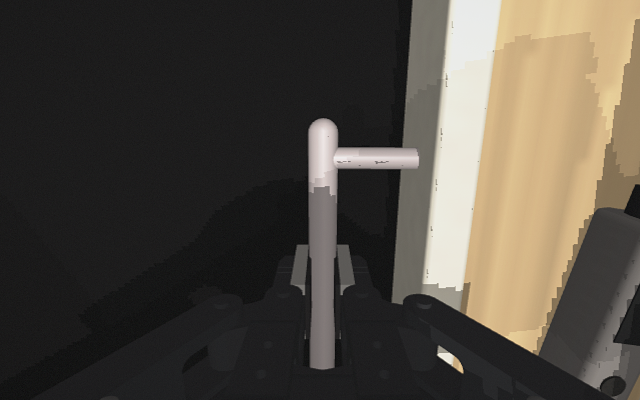

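View pics/s4.png

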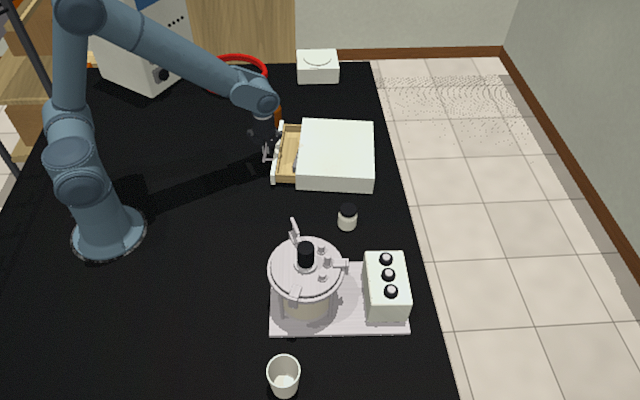

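Request:
move_arm([
  {"travel":[0,-1.5,0],"spin":0,"gripper":0},
  {"travel":[0,-3.5,0],"spin":0,"gripper":0},
  {"travel":[0,-5.5,0],"spin":0,"gripper":0},
  {"travel":[0,-7.5,0],"spin":0,"gripper":0},
  {"travel":[0,-9.5,0],"spin":0,"gripper":0},
  {"travel":[0,-11,0],"spin":0,"gripper":0},
  {"travel":[0,-11.5,0],"spin":0,"gripper":0},
  {"travel":[0,-11.5,0],"spin":0,"gripper":0},
  {"travel":[0,-11.5,0],"spin":0,"gripper":0},
  {"travel":[0,-11.5,0],"spin":0,"gripper":0.35},
  {"travel":[0,-11.5,0],"spin":0,"gripper":0.35},
  {"travel":[0,-11.5,0],"spin":0,"gripper":0.35},
])

```text
t: 8.43
eef_pos: [0.3856, 0.3305, 0.008]
tool_rot: [179.8, -0.1, 82.6]
contact_force: [-0.6, -0.3, -0.3]
finger_gap: 0.0294
```

```bash
python3 - <<'E'
from h import *
s=env.get_state();print(s['contact_force'],s['eef_pos'],s['tool_rot'],s['finger_gap'])
p=s['eef_pos']
# up, then over the drawer: drawer floor centre at open
plan([(p[0],p[1],.12,82.6,3)])
E
```

```text
[-0.5957166  -0.32158744 -0.28342447] [0.38555158 0.33051437 0.0080003 ] [ 1.79800806e+02 -1.17683812e-01  8.26019592e+01] 0.02943929142250424
t 8.425 pos [0.3856 0.3305 0.008 ] [ 1.798e+02 -1.200e-01  8.260e+01] gap 0.0294
3
{"travel":[0.00,0.00,-3.73],"spin":0.000},
{"travel":[0.00,0.00,-7.47],"spin":0.000},
{"travel":[0.00,0.00,-11.20],"spin":0.000}
```

Request:
move_arm([
  {"travel":[0,0,-4],"spin":0,"gripper":0.35},
  {"travel":[0,0,-9],"spin":0,"gripper":0.5},
  {"travel":[-2,3,-14],"spin":0,"gripper":0.8},
  {"travel":[-4,7,-18],"spin":0,"gripper":0.8},
  {"travel":[-6,11,-20],"spin":0,"gripper":0.8},
  {"travel":[-6,11,-20],"spin":0,"gripper":0.8},
])

```text
t: 9.18
eef_pos: [0.4885, 0.2548, 0.2095]
tool_rot: [179.6, -0.1, 82.4]
contact_force: [-0.6, 0.5, -0.5]
finger_gap: 0.0681
```

```bash
python3 - <<'E'
from h import *
for _ in range(2):
  s=env.get_state();w=env.snapshot('wrist')
print(s['contact_force'],s['eef_pos'],s['tool_rot'],s['finger_gap'])
cv2.imwrite('pics/w5.png',w[:,:,::-1])
cv2.imwrite('pics/t5.png',env.snapshot('top')[:,:,::-1])
for c in('wrist','top'):
  for r in env.masks_of(c,'wand')[:2]: print(c,r['conf'],r['position'],r['mask'].sum(),cv2.minAreaRect(np.argwhere(r['mask'])[:,::-1].astype(np.float32)))
E
```

```text
[-1.05536853  1.3764991   0.27506453] [0.48630107 0.25545982 0.20753064] [ 1.79864985e+02 -5.90208085e-02  8.24813617e+01] 0.0679793141337621
wrist 0.83 [336.1, 131.3] 4141 ((340.4243469238281, 104.41692352294922), (28.99849510192871, 211.99917602539062), 8.212779998779297)
top 0.7 [250.8, 248.7] 156 ((249.99998474121094, 248.5), (20.5548038482666, 7.905694007873535), 18.434946060180664)
```

View pics/w5.png

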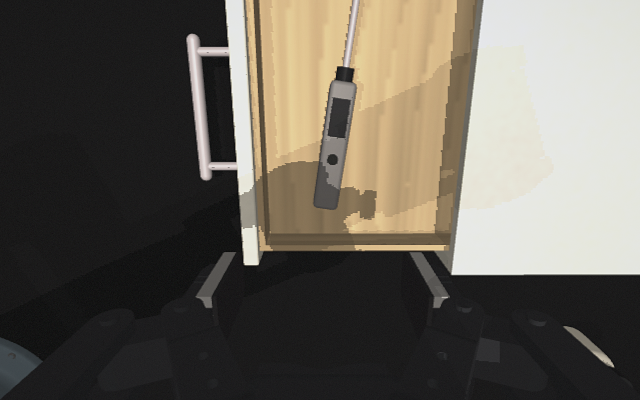

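View pics/t5.png

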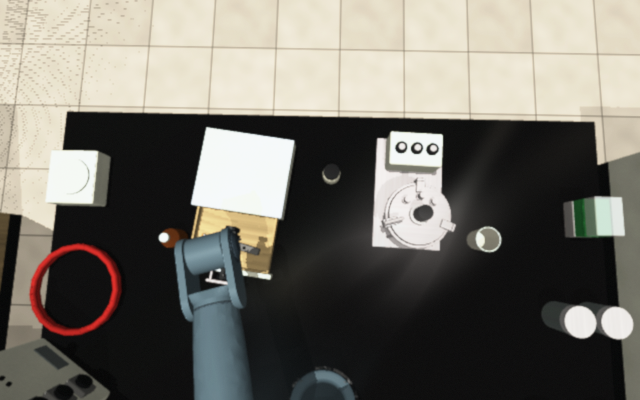

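```bash
python3 - <<'E'
from h import *
s=env.get_state();print(s['eef_pos'],s['tool_rot'])
for uv,z in [((326,209),.052),((344,82),.052),((344,68),.045),((356,4),.037),((332,159),.052)]:
    print(uv,pix2z('wrist',uv,z,s).round(4))
a=pix2z('wrist',(326,209),.052,s);b=pix2z('wrist',(344,82),.052,s);d=b-a
print(np.linalg.norm(d),np.degrees(np.arctan2(d[1],d[0])),(a+b)/2)
# handle check
for uv in[(193,36),(206,179)]: print(pix2z('wrist',uv,.042,s))
E
```

```text
[0.48354888 0.25648804 0.2049959 ] [-1.79893646e+02  3.91347512e-02  8.26732481e+01]
(326, 209) [0.4823 0.2254 0.052 ]
(344, 82) [0.5122 0.3386 0.052 ]
(344, 68) [0.5139 0.3504 0.045 ]
(356, 4) [0.5302 0.4007 0.037 ]
(332, 159) [0.4938 0.2729 0.052 ]
0.11702993226321043 75.19181611040396 [0.49720833 0.28199846 0.052     ]
[0.38728048 0.3930288  0.042     ]
[0.37028231 0.26725644 0.042     ]
```

```bash
python3 - <<'E'
from h import *
plan([(.497,.282,.16,75.2,4)])
E
```

```text
t 9.425 pos [0.4835 0.2565 0.205 ] [-1.7989e+02  4.0000e-02  8.2670e+01] gap 0.0687
4
{"travel":[0.68,0.25,1.12],"spin":0.033},
{"travel":[1.35,0.50,2.25],"spin":0.065},
{"travel":[2.03,0.76,3.37],"spin":0.098},
{"travel":[2.70,1.01,4.50],"spin":0.130}
```

Request:
move_arm([
  {"travel":[0.7,0.25,1],"spin":0.033,"gripper":0.6},
  {"travel":[1.35,0.5,2],"spin":0.065,"gripper":0.6},
  {"travel":[2.0,0.75,3],"spin":0.1,"gripper":0.6},
  {"travel":[2.7,1.0,4],"spin":0.13,"gripper":0.6},
  {"travel":[2.7,1.0,4],"spin":0.13,"gripper":0.6},
  {"travel":[2.7,1.0,4],"spin":0.13,"gripper":0.6},
  {"travel":[2.7,1.0,4],"spin":0.13,"gripper":0.6},
  {"travel":[2.7,1.0,4],"spin":0.13,"gripper":0.6},
])

```text
t: 10.42
eef_pos: [0.4984, 0.2815, 0.1664]
tool_rot: [180.0, -0.0, 75.2]
contact_force: [0.5, 0.8, 0.0]
finger_gap: 0.0512
```

```bash
python3 - <<'E'
from h import *
for _ in range(2):
  s=env.get_state();print(s['t'],s['eef_pos'],s['tool_rot']);w=env.snapshot('wrist')
cv2.imwrite('pics/w6.png',w[:,:,::-1])
E
```

```text
10.425 [0.49836985 0.28152156 0.16640441] [ 1.79967361e+02 -2.00984036e-02  7.51634140e+01]
10.475 [0.49835116 0.28149275 0.16633054] [ 1.79974573e+02 -1.60850746e-02  7.51579416e+01]
```

View pics/w6.png

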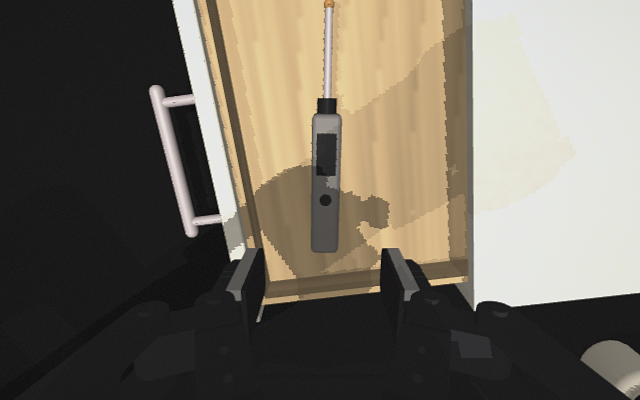

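```bash
python3 - <<'E'
from h import *
s=env.get_state()
a=pix2z('wrist',(324.5,250),.052,s);b=pix2z('wrist',(327,113),.052,s);d=b-a;t=pix2z('wrist',(329,4),.037,s)
print(a,b,np.linalg.norm(d),np.degrees(np.arctan2(d[1],d[0])),(a+b)/2)
m=(a+b)/2;print('tip',t,np.linalg.norm((t-m)[:2]),np.degrees(np.arctan2(*(t-m)[1::-1])))
e=[pix2z('wrist',uv,.042,s) for uv in[(156,88),(192,235)]];print('handle',e,(e[0]+e[1])/2)
print('pred',proj('wrist',[s['eef_pos']],s))
E
```

```text
[0.485252  0.2269169 0.052    ] [0.51680947 0.33937015 0.052     ] 0.11679729572541697 74.3244218954971 [0.50103074 0.28314352 0.052     ]
tip [0.53853467 0.41597692 0.037     ] 0.13802628361052557 74.23360242946252
handle [array([0.39039094, 0.39232124, 0.042     ]), array([0.37296224, 0.26703058, 0.042     ])] [0.38167659 0.32967591 0.042     ]
pred [[323.60654299 244.0029514 ]]
```

```bash
python3 - <<'E'
from h import *
plan([(.5045,.2925,.09,74.3,3),(.5045,.2925,.03,74.3,3),(.5045,.2925,.010,74.3,3)])
E
```

```text
t 10.525 pos [0.4984 0.2815 0.1663] [ 1.7998e+02 -1.0000e-02  7.5160e+01] gap 0.0513
9
{"travel":[0.41,0.10,2.54],"spin":0.005},
{"travel":[0.81,0.21,5.09],"spin":0.010},
{"travel":[1.22,0.31,7.63],"spin":0.015},
{"travel":[1.22,0.31,9.63],"spin":0.015},
{"travel":[1.22,0.31,11.63],"spin":0.015},
{"travel":[1.22,0.31,13.63],"spin":0.015},
{"travel":[1.22,0.31,14.30],"spin":0.015},
{"travel":[1.22,0.31,14.96],"spin":0.015},
{"travel":[1.22,0.31,15.63],"spin":0.015}
```

Request:
move_arm([
  {"travel":[0.4,0.1,2.5],"spin":0.005,"gripper":0.6},
  {"travel":[0.8,0.2,5],"spin":0.01,"gripper":0.6},
  {"travel":[1.2,0.3,7.6],"spin":0.015,"gripper":0.6},
  {"travel":[1.2,0.3,9.6],"spin":0.015,"gripper":0.6},
  {"travel":[1.2,0.3,11.6],"spin":0.015,"gripper":0.6},
  {"travel":[1.2,0.3,13],"spin":0.015,"gripper":0.6},
  {"travel":[1.2,0.3,13.8],"spin":0.015,"gripper":0.6},
  {"travel":[1.2,0.3,14.2],"spin":0.015,"gripper":0.6},
  {"travel":[1.2,0.3,14.2],"spin":0.015,"gripper":0.6},
])

```text
t: 11.65
eef_pos: [0.5045, 0.2925, 0.0242]
tool_rot: [180.0, -0.0, 74.3]
contact_force: [-0.3, 0.2, 0.1]
finger_gap: 0.0512
```

```bash
python3 - <<'E'
from h import *
s=env.get_state();print(s['contact_force'],s['eef_pos'],s['finger_gap']);w=env.snapshot('wrist')
cv2.imwrite('pics/w7.png',w[:,:,::-1]);t=env.snapshot('side');cv2.imwrite('pics/s7.png',cv2.resize(t[90:210,230:390],None,fx=4.5,fy=4.5,interpolation=cv2.INTER_CUBIC)[:,:,::-1])
E
```

```text
[-0.30202261  0.22367896  0.1273541 ] [0.50447178 0.29246635 0.02421457] 0.05117492345999522
```

View pics/w7.png

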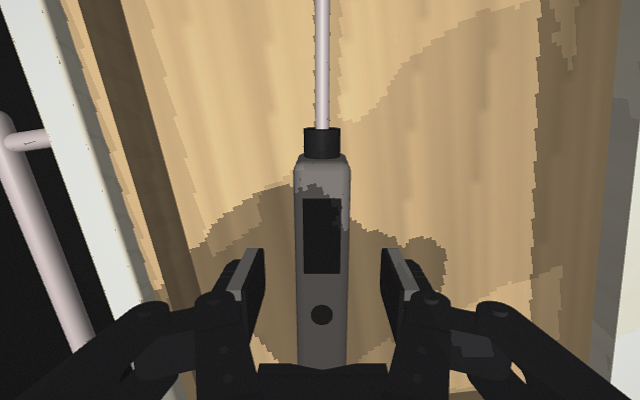

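View pics/s7.png

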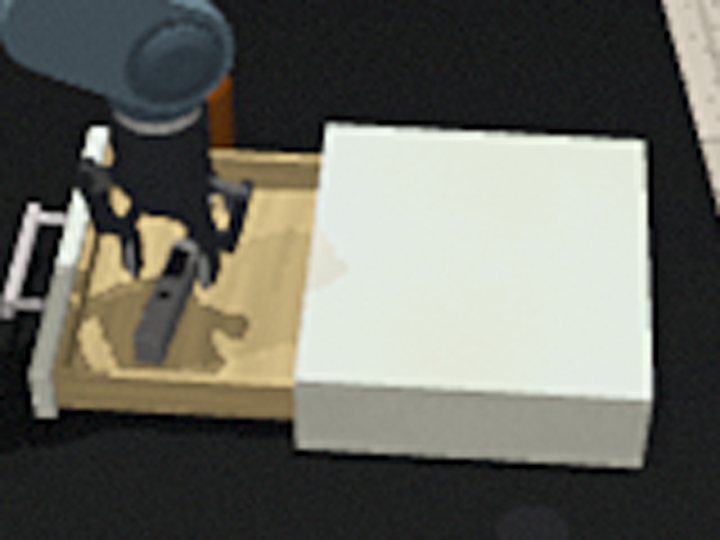

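Request:
move_arm([
  {"travel":[0,0,0.6],"spin":0,"gripper":0.6},
  {"travel":[0,0,1.2],"spin":0,"gripper":0.6},
  {"travel":[0,0,1.7],"spin":0,"gripper":0.6},
  {"travel":[0,0,1.7],"spin":0,"gripper":0.6},
], squeeze=50)

```text
t: 12.25
eef_pos: [0.5037, 0.2922, 0.0062]
tool_rot: [-179.9, 0.0, 74.3]
contact_force: [0.1, 0.6, -0.4]
finger_gap: 0.051
```

```bash
python3 - <<'E'
from h import *
s=env.get_state();print(s['contact_force'],s['eef_pos'],s['finger_gap'])
E
```

```text
[ 0.05747776  0.63482329 -0.42983509] [0.50372142 0.29219012 0.00623426] 0.05099177434279227
```

Request:
move_arm([
  {"travel":[0,0,0],"spin":0,"gripper":0},
  {"travel":[0,0,0],"spin":0,"gripper":0},
  {"travel":[0,0,0],"spin":0,"gripper":0},
  {"travel":[0,0,0],"spin":0,"gripper":0},
  {"travel":[0,0,0],"spin":0,"gripper":0},
], squeeze=50)

```text
t: 12.88
eef_pos: [0.5046, 0.2925, 0.0074]
tool_rot: [180.0, -0.0, 74.3]
contact_force: [-0.1, -0.3, 2.7]
finger_gap: 0.0234
```

```bash
python3 - <<'E'
from h import *
s=env.get_state();print(s['contact_force'],s['eef_pos'],s['finger_gap']);w=env.snapshot('wrist')
cv2.imwrite('pics/w8.png',w[:,:,::-1])
E
```

```text
[-0.13410218 -0.30419919  2.72479582] [0.50461136 0.29252215 0.00738605] 0.023364318193617596
```

View pics/w8.png

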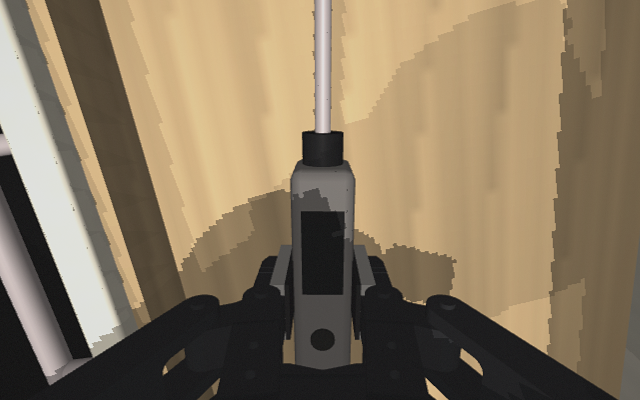

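```bash
python3 - <<'E'
from h import *
plan([(.5046,.2925,.2,74.3,5)])
print('next'); plan([(.409,-.171,.2,0,12)],(.5046,.2925,.2,74.3))
E
```

```text
t 12.925 pos [0.5046 0.2925 0.0074] [ 1.7996e+02 -3.0000e-02  7.4300e+01] gap 0.0228
5
{"travel":[-0.00,0.00,-3.85],"spin":0.000},
{"travel":[-0.00,0.00,-7.71],"spin":0.000},
{"travel":[-0.00,0.00,-11.56],"spin":0.000},
{"travel":[-0.00,0.00,-15.41],"spin":0.000},
{"travel":[-0.00,0.00,-19.26],"spin":0.000}
next
t 12.925 pos [0.5046 0.2925 0.0074] [ 1.7996e+02 -3.0000e-02  7.4300e+01] gap 0.0228
12
{"travel":[-3.93,0.28,0.00],"spin":0.108},
{"travel":[-7.87,0.56,0.00],"spin":0.216},
{"travel":[-11.80,0.83,0.00],"spin":0.324},
{"travel":[-15.74,1.11,0.00],"spin":0.432},
{"travel":[-19.67,1.39,0.00],"spin":0.540},
{"travel":[-23.60,1.67,0.00],"spin":0.648},
{"travel":[-27.54,1.95,0.00],"spin":0.756},
{"travel":[-31.47,2.23,0.00],"spin":0.865},
{"travel":[-35.41,2.50,0.00],"spin":0.973},
{"travel":[-39.34,2.78,0.00],"spin":1.081},
{"travel":[-43.27,3.06,0.00],"spin":1.189},
{"travel":[-47.21,3.34,0.00],"spin":1.297}
```

Request:
move_arm([
  {"travel":[0,0,-2],"spin":0,"gripper":0},
  {"travel":[0,0,-5],"spin":0,"gripper":0},
  {"travel":[0,0,-9],"spin":0,"gripper":0},
  {"travel":[0,0,-13],"spin":0,"gripper":0},
  {"travel":[0,0,-17],"spin":0,"gripper":0},
  {"travel":[0,0,-19.3],"spin":0,"gripper":0},
  {"travel":[0,0,-19.3],"spin":0,"gripper":0},
  {"travel":[0,0,-19.3],"spin":0,"gripper":0},
])

```text
t: 13.92
eef_pos: [0.5034, 0.2921, 0.1989]
tool_rot: [-179.9, 0.1, 74.3]
contact_force: [-0.5, -0.3, -1.4]
finger_gap: 0.0227
```

```bash
python3 - <<'E'
from h import *
s=env.get_state();print(s['contact_force'],s['eef_pos'],s['finger_gap']);w=env.snapshot('wrist')
cv2.imwrite('pics/w9.png',w[:,:,::-1]);t=env.snapshot('side');cv2.imwrite('pics/s9.png',t[:,:,::-1])
E
```

```text
[-0.46096128 -0.27552252 -1.3807289 ] [0.5033695  0.29209449 0.19885081] 0.022747830860800466
```

View pics/w9.png

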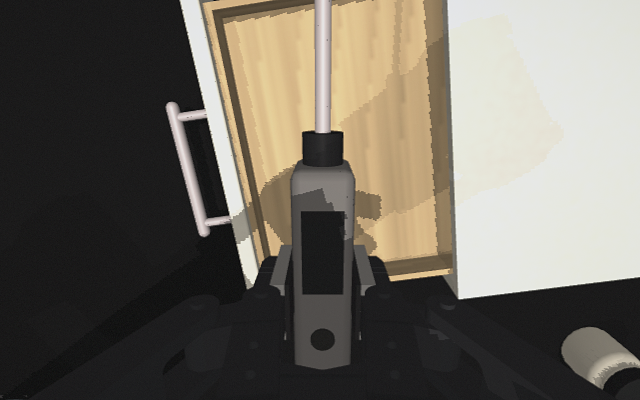

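View pics/s9.png

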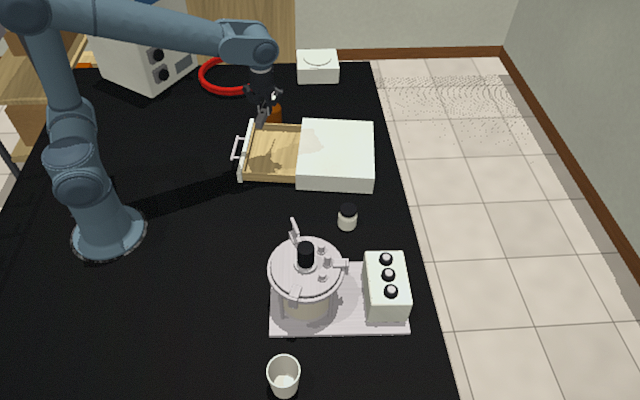

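Request:
move_arm([
  {"travel":[-2,0.1,0],"spin":0.05,"gripper":0},
  {"travel":[-6,0.4,0],"spin":0.16,"gripper":0},
  {"travel":[-10,0.7,0],"spin":0.28,"gripper":0},
  {"travel":[-14.5,1.0,0],"spin":0.4,"gripper":0},
  {"travel":[-19,1.3,0],"spin":0.53,"gripper":0},
  {"travel":[-23.5,1.7,0],"spin":0.66,"gripper":0},
  {"travel":[-28,2.0,0],"spin":0.79,"gripper":0},
  {"travel":[-33,2.3,0],"spin":0.92,"gripper":0},
  {"travel":[-38,2.7,0],"spin":1.05,"gripper":0},
  {"travel":[-42.5,3.0,0],"spin":1.17,"gripper":0},
  {"travel":[-45.5,3.2,0],"spin":1.26,"gripper":0},
  {"travel":[-47.2,3.3,0],"spin":1.297,"gripper":0},
])

```text
t: 15.52
eef_pos: [0.407, -0.1723, 0.1994]
tool_rot: [-180.0, 0.1, -0.3]
contact_force: [0.2, -0.8, -1.1]
finger_gap: 0.0233
```

```bash
python3 - <<'E'
from h import *
for k in range(4): t=env.snapshot('side')
s=env.get_state();print(s['contact_force'],s['eef_pos'],s['tool_rot'],s['finger_gap'],s['joint_positions'])
t=env.snapshot('side')
cv2.imwrite('pics/s10.png',cv2.resize(t[195:345,230:415],None,fx=4,fy=4,interpolation=cv2.INTER_CUBIC)[:,:,::-1])
t=env.snapshot('top');cv2.imwrite('pics/t10.png',cv2.resize(t[140:280,340:490],None,fx=4,fy=4,interpolation=cv2.INTER_CUBIC)[:,:,::-1])
w=env.snapshot('wrist');cv2.imwrite('pics/w10.png',w[:,:,::-1])
y=np.radians(s['tool_rot'][2]);p=np.array(s['eef_pos'])
tip=p+np.array([.13*np.cos(y),.13*np.sin(y),.0296])
print(tip,(proj('side',tip)-[230,195]+.5)*4-.5,(proj('top',tip)-[340,140]+.5)*4-.5)
E
```

```text
[ 0.32701315  0.47779339 -1.36345754] [ 0.40805968 -0.17041108  0.19966092] [-1.79954901e+02  2.65446570e-02  1.23084298e-02] 0.02306356103634254 [-3.74303261e+01 -1.48391239e+01  1.18988837e+02  2.02794634e-02
  7.58987819e+01  5.25524268e+01]
[ 0.53805968 -0.17038315  0.22926092] [[188.47693947 103.94751805]] [[189.40253395 389.25896386]]
```

View pics/s10.png

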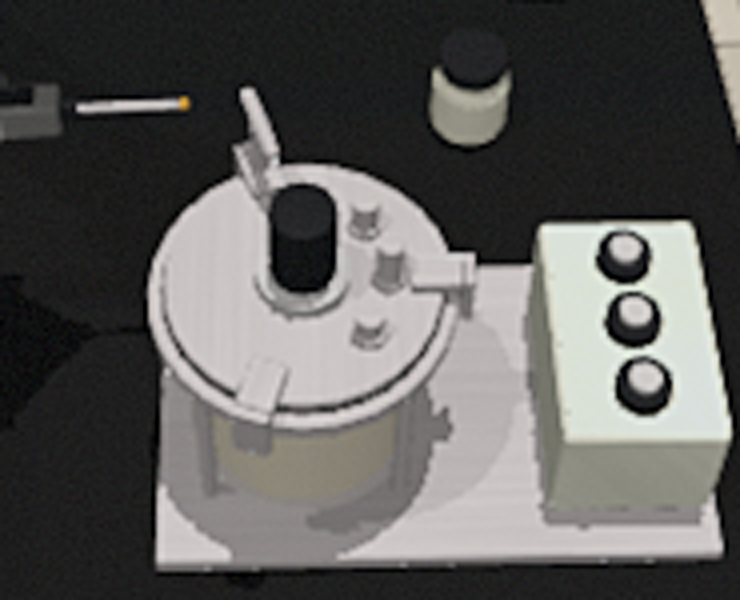

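View pics/t10.png

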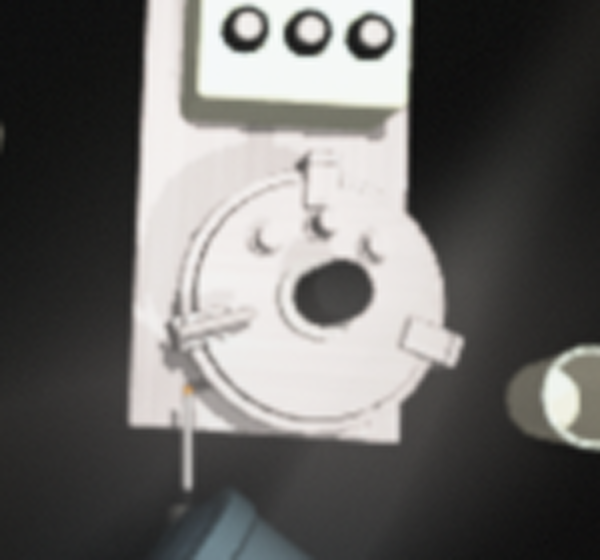

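View pics/w10.png

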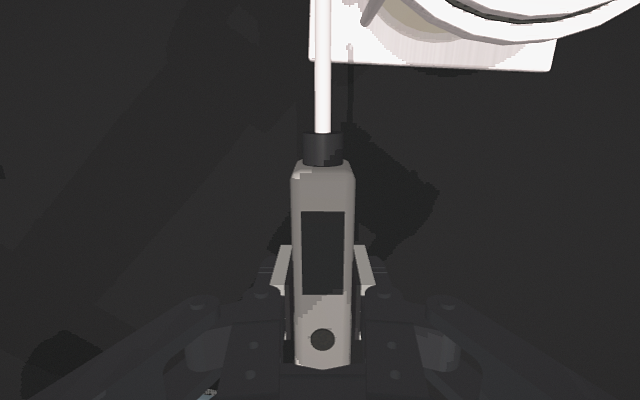

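```bash
cat > sw.py <<'E'
from h import *
AX=np.array([.609,-.275]);YAW=-2.4;L=.128;DZ=.0296
def tcp(phi,r=.099,z=.175):  # phi from -x toward +y, degrees
    a=np.radians(180-phi+YAW); p=AX+r*np.array([np.cos(a),np.sin(a)]); return np.array([p[0]-L,p[1],z-DZ])
def rows(c0,pts):
    for p in pts:
        d=np.array(p)-c0; print('{"travel":[%.2f,%.2f,%.2f],"spin":0,"gripper":0},'%(d[0]*100,-d[1]*100,-d[2]*100))
E
python3 - <<'E'
from sw import *
s=env.get_state();c=np.array(s['eef_pos']);print(s['t'],c,s['tool_rot'])
t0=tcp(53.7);print('seam0 tcp',t0)
q=c.copy();q[2]=t0[2]
rows(c,[c+(q-c)*f for f in(.3,.65,1,1)]+[q+(t0-q)*f for f in(.2,.4,.6,.8,1,1,1)])
N=48
ph=np.linspace(53.7,-53.7,N+1)[1:]
c=t0
for k in range(4):
    print('call',k); P=[tcp(x) for x in ph[k*12:k*12+12]]; rows(c,P); c=P[-1]
print(c)
E
```

```text
15.875 [ 0.40843507 -0.16999481  0.19987441] [-1.79983073e+02  6.07594559e-03  9.30122050e-02]
seam0 tcp [ 0.42578323 -0.19282878  0.1454    ]
{"travel":[0.00,-0.00,1.63],"spin":0,"gripper":0},
{"travel":[0.00,-0.00,3.54],"spin":0,"gripper":0},
{"travel":[0.00,-0.00,5.45],"spin":0,"gripper":0},
{"travel":[0.00,-0.00,5.45],"spin":0,"gripper":0},
{"travel":[0.35,0.46,5.45],"spin":0,"gripper":0},
{"travel":[0.69,0.91,5.45],"spin":0,"gripper":0},
{"travel":[1.04,1.37,5.45],"spin":0,"gripper":0},
{"travel":[1.39,1.83,5.45],"spin":0,"gripper":0},
{"travel":[1.73,2.28,5.45],"spin":0,"gripper":0},
{"travel":[1.73,2.28,5.45],"spin":0,"gripper":0},
{"travel":[1.73,2.28,5.45],"spin":0,"gripper":0},
call 0
{"travel":[-0.32,0.22,-0.00],"spin":0,"gripper":0},
{"travel":[-0.62,0.46,-0.00],"spin":0,"gripper":0},
{"travel":[-0.92,0.70,-0.00],"spin":0,"gripper":0},
{"travel":[-1.21,0.96,-0.00],"spin":0,"gripper":0},
{"travel":[-1.49,1.23,-0.00],"spin":0,"gripper":0},
{"travel":[-1.76,1.51,-0.00],"spin":0,"gripper":0},
{"travel":[-2.01,1.80,-0.00],"spin":0,"gripper":0},
{"travel":[-2.26,2.09,-0.00],"sp
[... 1436 characters left out ...]
l":[0.88,4.51,-0.00],"spin":0,"gripper":0},
call 3
{"travel":[0.17,0.35,-0.00],"spin":0,"gripper":0},
{"travel":[0.35,0.69,-0.00],"spin":0,"gripper":0},
{"travel":[0.54,1.03,-0.00],"spin":0,"gripper":0},
{"travel":[0.75,1.35,-0.00],"spin":0,"gripper":0},
{"travel":[0.97,1.67,-0.00],"spin":0,"gripper":0},
{"travel":[1.20,1.98,-0.00],"spin":0,"gripper":0},
{"travel":[1.44,2.28,-0.00],"spin":0,"gripper":0},
{"travel":[1.70,2.57,-0.00],"spin":0,"gripper":0},
{"travel":[1.96,2.85,-0.00],"spin":0,"gripper":0},
{"travel":[2.24,3.12,-0.00],"spin":0,"gripper":0},
{"travel":[2.53,3.38,-0.00],"spin":0,"gripper":0},
{"travel":[2.82,3.63,-0.00],"spin":0,"gripper":0},
[ 0.41910098 -0.35226261  0.1454    ]
```

Request:
move_arm([
  {"travel":[0,0,1.6],"spin":0,"gripper":0},
  {"travel":[0,0,3.5],"spin":0,"gripper":0},
  {"travel":[0,0,5.45],"spin":0,"gripper":0},
  {"travel":[0,0,5.45],"spin":0,"gripper":0},
  {"travel":[0.35,0.46,5.45],"spin":0,"gripper":0},
  {"travel":[0.7,0.91,5.45],"spin":0,"gripper":0},
  {"travel":[1.04,1.37,5.45],"spin":0,"gripper":0},
  {"travel":[1.39,1.83,5.45],"spin":0,"gripper":0},
  {"travel":[1.73,2.28,5.45],"spin":0,"gripper":0},
  {"travel":[1.73,2.28,5.45],"spin":0,"gripper":0},
  {"travel":[1.73,2.28,5.45],"spin":0,"gripper":0},
])

```text
t: 17.25
eef_pos: [0.4255, -0.1936, 0.1454]
tool_rot: [-180.0, 0.0, -0.0]
contact_force: [-0.6, -0.3, -1.2]
finger_gap: 0.0227
```

```bash
python3 - <<'E'
from sw import *
for k in range(3): t=env.snapshot('side')
s=env.get_state();print(s['t'],s['contact_force'],s['eef_pos'],s['tool_rot'],s['finger_gap'])
p=np.array(s['eef_pos']);tip=p+[L,0,DZ]
a=np.radians(180-53.7+YAW);sm=np.r_[AX+.096*np.array([np.cos(a),np.sin(a)]),.171]
for c,b in(('side',(245,205,100,90)),('top',(370,190,80,75))):
    im=env.snapshot(c);x,y,w,h=b;f=7
    o=cv2.resize(im[y:y+h,x:x+w],None,fx=f,fy=f,interpolation=cv2.INTER_CUBIC)[:,:,::-1].copy()
    for P,col in((tip,(0,255,0)),(sm,(255,0,255))):
        q=(proj(c,P)[0]-[x,y]+.5)*f-.5; print(c,q); cv2.drawMarker(o,tuple(int(v) for v in q),col,cv2.MARKER_CROSS,10,1)
    cv2.imwrite(f'pics/{c}11.png',o)
E
```

```text
17.4 [ 0.60522057 -0.74575808 -1.79791343] [ 0.42549008 -0.19359211  0.14546095] [-1.79996287e+02  4.01895361e-03 -4.46970285e-03] 0.023437213297699218
side [273.30895538 246.49061114]
side [278.94879771 256.1908721 ]
top [154.81588835 300.90058971]
top [157.12594427 296.82326351]
```

View pics/side11.png

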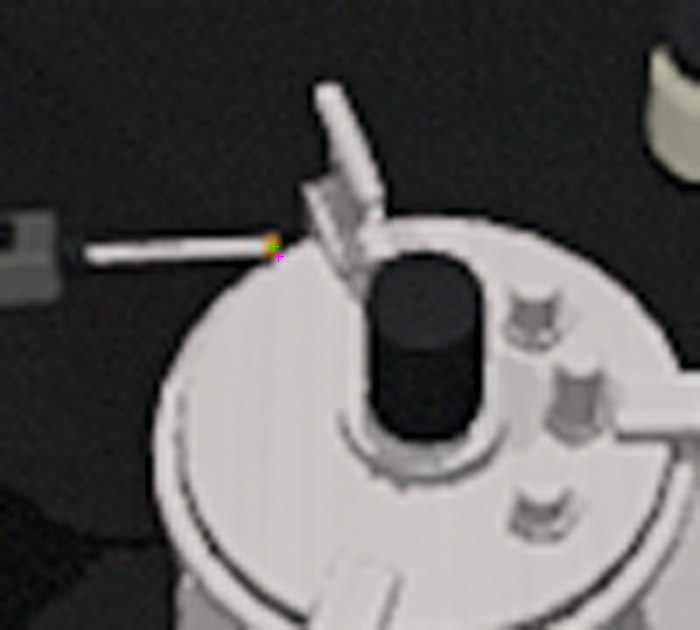

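View pics/top11.png

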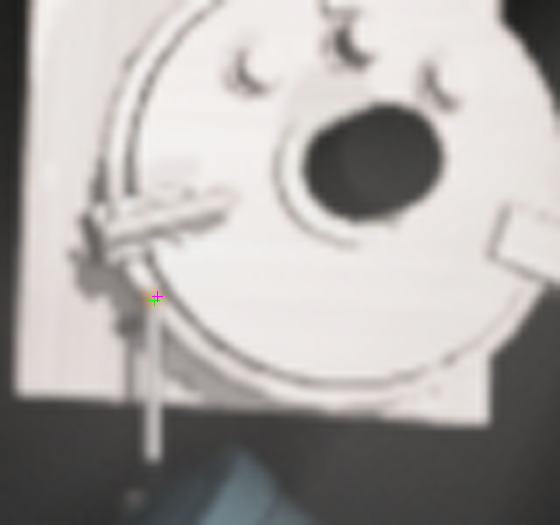

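Request:
move_arm([
  {"travel":[-0.32,0.22,0],"spin":0,"gripper":0},
  {"travel":[-0.62,0.46,0],"spin":0,"gripper":0},
  {"travel":[-0.92,0.7,0],"spin":0,"gripper":0},
  {"travel":[-1.21,0.96,0],"spin":0,"gripper":0},
  {"travel":[-1.49,1.23,0],"spin":0,"gripper":0},
  {"travel":[-1.76,1.51,0],"spin":0,"gripper":0},
  {"travel":[-2.01,1.8,0],"spin":0,"gripper":0},
  {"travel":[-2.26,2.09,0],"spin":0,"gripper":0},
  {"travel":[-2.49,2.4,0],"spin":0,"gripper":0},
  {"travel":[-2.71,2.72,0],"spin":0,"gripper":0},
  {"travel":[-2.92,3.05,0],"spin":0,"gripper":0},
  {"travel":[-3.12,3.38,0],"spin":0,"gripper":0},
])

```text
t: 19.0
eef_pos: [0.3942, -0.2278, 0.1455]
tool_rot: [-180.0, 0.0, -0.0]
contact_force: [-0.6, -0.0, -1.0]
finger_gap: 0.023
```

```bash
cat > chk.py <<'E'
from sw import *
import sys
phi=float(sys.argv[1]);n=sys.argv[2]
s=env.get_state();print(s['t'],s['contact_force'],s['eef_pos'],s['tool_rot'],s['finger_gap'],'ideal',tcp(phi))
p=np.array(s['eef_pos']);tip=p+[L,0,DZ]
a=np.radians(180-phi+YAW);sm=np.r_[AX+.096*np.array([np.cos(a),np.sin(a)]),.171]; print('d',np.linalg.norm(tip-sm))
outs=[]
for c,b in(('side',(250,220,90,85)),('top',(370,185,90,85))):
    im=env.snapshot(c);x,y,w,h=b;f=7 if 0 else 4.4
    o=cv2.resize(im[y:y+h,x:x+w],None,fx=f,fy=f,interpolation=cv2.INTER_CUBIC)[:,:,::-1].copy()
    for P,col in((tip,(0,255,0)),(sm,(255,0,255))):
        q=(proj(c,P)[0]-[x,y]+.5)*f-.5; print(c,q); cv2.drawMarker(o,tuple(int(v) for v in q),col,cv2.MARKER_CROSS,8,1)
    outs.append(o)
cv2.imwrite(f'pics/{n}.png',np.hstack(outs))
E
python3 chk.py 26.85 c1
```

```text
19.0 [-0.59992417 -0.0053148  -0.95711308] [ 0.39423915 -0.22776055  0.14548912] [-1.79998848e+02  2.29924871e-05 -1.45511937e-02] 0.022972389670183297 ideal [ 0.3946229 -0.2266265  0.1454   ]
d 0.0050831521025267055
side [ 98.41841176 137.5695348 ]
side [103.84346732 141.7226387 ]
top [147.91359603 258.59660141]
top [147.09661615 254.25556318]
```

View pics/c1.png

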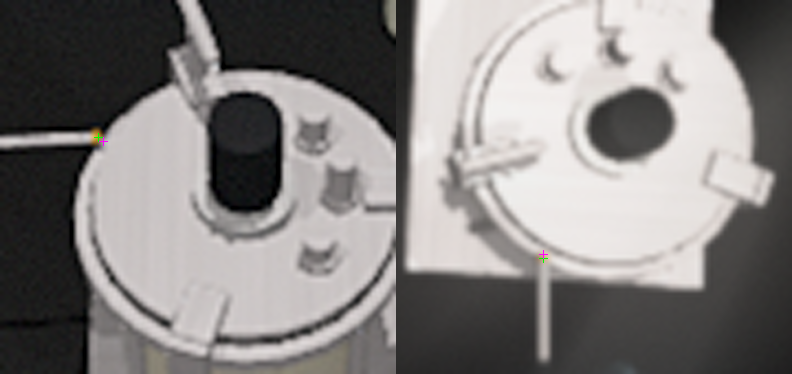

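Tracking well (tip at the step, ~5 mm from target in side and top). Continue.

Request:
move_arm([
  {"travel":[-0.18,0.34,0],"spin":0,"gripper":0},
  {"travel":[-0.35,0.69,0],"spin":0,"gripper":0},
  {"travel":[-0.51,1.04,0],"spin":0,"gripper":0},
  {"travel":[-0.65,1.4,0],"spin":0,"gripper":0},
  {"travel":[-0.77,1.77,0],"spin":0,"gripper":0},
  {"travel":[-0.89,2.14,0],"spin":0,"gripper":0},
  {"travel":[-0.99,2.51,0],"spin":0,"gripper":0},
  {"travel":[-1.07,2.89,0],"spin":0,"gripper":0},
  {"travel":[-1.14,3.27,0],"spin":0,"gripper":0},
  {"travel":[-1.19,3.65,0],"spin":0,"gripper":0},
  {"travel":[-1.23,4.04,0],"spin":0,"gripper":0},
  {"travel":[-1.25,4.35,0],"spin":0,"gripper":0},
])

```text
t: 20.6
eef_pos: [0.3819, -0.2713, 0.1455]
tool_rot: [-180.0, -0.0, -0.0]
contact_force: [0.7, 0.2, -0.3]
finger_gap: 0.0227
```

```bash
python3 chk.py 0 c2
```

```text
20.6 [ 0.66864633  0.19938872 -0.32238968] [ 0.38185935 -0.27128412  0.14549797] [-1.79998760e+02 -5.00934897e-04 -1.59087978e-02] 0.02268369465078278 ideal [ 0.38208684 -0.27085431  0.1454    ]
d 0.005223566059405985
side [ 77.50861198 200.34648864]
side [ 83.50930529 203.50894929]
top [212.79446204 278.65042833]
top [210.76736457 273.86563023]
```

View pics/c2.png

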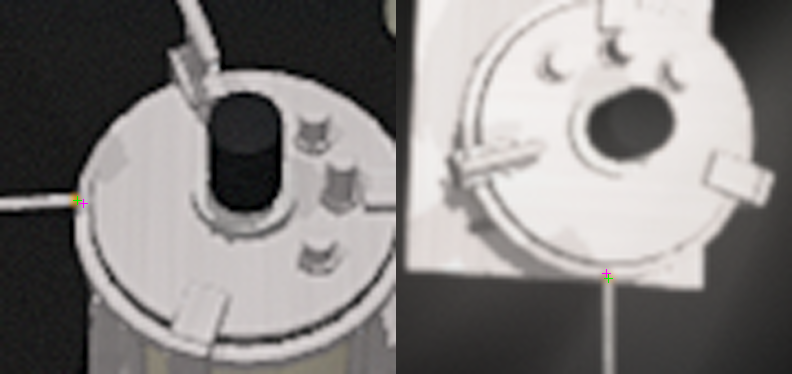

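Request:
move_arm([
  {"travel":[0.08,0.39,0.05],"spin":0,"gripper":0},
  {"travel":[0.15,0.77,0.1],"spin":0,"gripper":0},
  {"travel":[0.17,1.16,0.1],"spin":0,"gripper":0},
  {"travel":[0.21,1.54,0.1],"spin":0,"gripper":0},
  {"travel":[0.26,1.93,0.1],"spin":0,"gripper":0},
  {"travel":[0.32,2.31,0.1],"spin":0,"gripper":0},
  {"travel":[0.41,2.69,0.1],"spin":0,"gripper":0},
  {"travel":[0.5,3.06,0.1],"spin":0,"gripper":0},
  {"travel":[0.61,3.43,0.1],"spin":0,"gripper":0},
  {"travel":[0.74,3.8,0.1],"spin":0,"gripper":0},
  {"travel":[0.88,4.16,0.1],"spin":0,"gripper":0},
  {"travel":[1.0,4.5,0.1],"spin":0,"gripper":0},
])

```text
t: 22.2
eef_pos: [0.392, -0.3163, 0.1445]
tool_rot: [180.0, -0.0, -0.0]
contact_force: [-0.3, -0.3, -0.3]
finger_gap: 0.0232
```

```bash
python3 chk.py -26.85 c3
```

```text
22.2 [-0.34097004 -0.27615332 -0.34927918] [ 0.39196582 -0.3162756   0.14450669] [ 1.79998377e+02 -6.64572092e-04 -9.82834754e-03] 0.023172460034009426 ideal [ 0.39087804 -0.315976    0.1454    ]
d 0.0038375991022531254
side [ 95.43268091 267.46497689]
side [ 98.62942745 267.84492768]
top [279.18550968 265.16943146]
top [275.52014166 262.73157347]
```

View pics/c3.png

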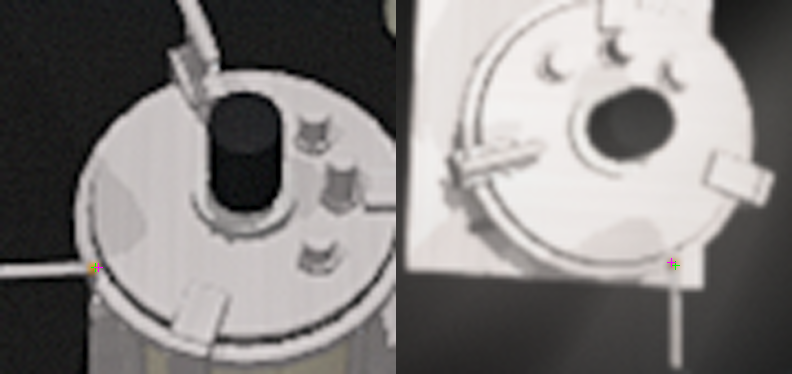

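Request:
move_arm([
  {"travel":[0.17,0.35,0],"spin":0,"gripper":0},
  {"travel":[0.35,0.69,0],"spin":0,"gripper":0},
  {"travel":[0.54,1.03,0],"spin":0,"gripper":0},
  {"travel":[0.75,1.35,0],"spin":0,"gripper":0},
  {"travel":[0.97,1.67,0],"spin":0,"gripper":0},
  {"travel":[1.2,1.98,0],"spin":0,"gripper":0},
  {"travel":[1.44,2.28,0],"spin":0,"gripper":0},
  {"travel":[1.7,2.57,0],"spin":0,"gripper":0},
  {"travel":[1.96,2.85,0],"spin":0,"gripper":0},
  {"travel":[2.24,3.12,0],"spin":0,"gripper":0},
  {"travel":[2.5,3.38,0],"spin":0,"gripper":0},
  {"travel":[2.75,3.6,0],"spin":0,"gripper":0},
])

```text
t: 23.8
eef_pos: [0.4195, -0.3522, 0.1445]
tool_rot: [180.0, 0.0, -0.0]
contact_force: [0.2, -0.4, -0.6]
finger_gap: 0.0231
```

```bash
for i in 1 2 3; do python3 -c "
from h import *
env.snapshot('top')"; done; python3 chk.py -53.7 c4
```

```text
23.95 [ 0.33146158  0.40166229 -1.15950264] [ 0.41941843 -0.35210684  0.14447234] [-1.79995798e+02  4.61406634e-03 -1.06805810e-02] 0.02289379830896245 ideal [ 0.41910098 -0.35226261  0.1454    ]
d 0.004079707760843494
side [145.27233978 320.77018864]
side [148.19882878 319.94955032]
top [331.73493117 225.58472759]
top [326.98965689 223.3721323 ]
```

View pics/c4.png

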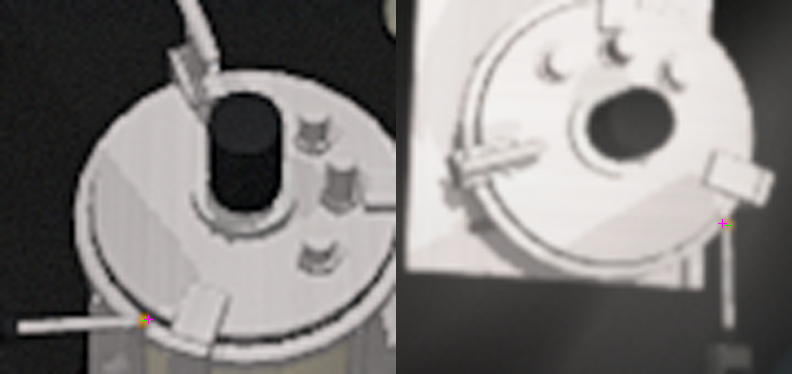

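```bash
python3 - <<'E'
from h import *
plan([(.385,-.352,.1445,0,3),(.385,-.352,.25,0,4),(.41,-.15,.25,15,5)],(.4193,-.3521,.1445,0))
E
```

```text
t 24.05 pos [ 0.4193 -0.352   0.1444] [-1.7999e+02  1.0000e-02 -1.0000e-02] gap 0.0227
12
{"travel":[-1.14,-0.00,-0.00],"spin":-0.000},
{"travel":[-2.29,-0.01,-0.00],"spin":-0.000},
{"travel":[-3.43,-0.01,-0.00],"spin":-0.000},
{"travel":[-3.43,-0.01,-2.64],"spin":-0.000},
{"travel":[-3.43,-0.01,-5.27],"spin":-0.000},
{"travel":[-3.43,-0.01,-7.91],"spin":-0.000},
{"travel":[-3.43,-0.01,-10.55],"spin":-0.000},
{"travel":[-2.93,-4.05,-10.55],"spin":-0.052},
{"travel":[-2.43,-8.09,-10.55],"spin":-0.105},
{"travel":[-1.93,-12.13,-10.55],"spin":-0.157},
{"travel":[-1.43,-16.17,-10.55],"spin":-0.209},
{"travel":[-0.93,-20.21,-10.55],"spin":-0.262}
```

Request:
move_arm([
  {"travel":[-1,0,0],"spin":0,"gripper":0},
  {"travel":[-2.2,0,0],"spin":0,"gripper":0},
  {"travel":[-3.4,0,0],"spin":0,"gripper":0},
  {"travel":[-3.4,0,-2.5],"spin":0,"gripper":0},
  {"travel":[-3.4,0,-5.2],"spin":0,"gripper":0},
  {"travel":[-3.4,0,-7.9],"spin":0,"gripper":0},
  {"travel":[-3.4,-0.5,-10.5],"spin":0,"gripper":0},
  {"travel":[-3,-4,-10.5],"spin":-0.052,"gripper":0},
  {"travel":[-2.4,-8,-10.5],"spin":-0.105,"gripper":0},
  {"travel":[-1.9,-12,-10.5],"spin":-0.157,"gripper":0},
  {"travel":[-1.4,-16,-10.5],"spin":-0.21,"gripper":0},
  {"travel":[-0.9,-20,-10.5],"spin":-0.26,"gripper":0},
])

```text
t: 25.55
eef_pos: [0.4097, -0.151, 0.2494]
tool_rot: [180.0, -0.0, 14.9]
contact_force: [0.2, -0.2, -0.4]
finger_gap: 0.0233
```

```bash
python3 - <<'E'
from h import *
env.snapshot('top');env.snapshot('top');env.snapshot('top')
plan([(.5046,.2925,.2,74.3,12)])
E
```

```text
t 25.7 pos [ 0.41   -0.151   0.2495] [ 1.7997e+02 -1.0000e-02  1.5010e+01] gap 0.0231
12
{"travel":[1.72,-3.37,0.41],"spin":-0.086},
{"travel":[3.44,-6.73,0.82],"spin":-0.172},
{"travel":[5.16,-10.10,1.24],"spin":-0.259},
{"travel":[6.88,-13.46,1.65],"spin":-0.345},
{"travel":[8.59,-16.83,2.06],"spin":-0.431},
{"travel":[10.31,-20.19,2.47],"spin":-0.517},
{"travel":[12.03,-23.56,2.88],"spin":-0.604},
{"travel":[13.75,-26.92,3.30],"spin":-0.690},
{"travel":[15.47,-30.29,3.71],"spin":-0.776},
{"travel":[17.19,-33.65,4.12],"spin":-0.862},
{"travel":[18.91,-37.02,4.53],"spin":-0.949},
{"travel":[20.63,-40.38,4.95],"spin":-1.035}
```

Request:
move_arm([
  {"travel":[1.2,-2.4,0.3],"spin":-0.06,"gripper":0},
  {"travel":[3.2,-6.2,0.8],"spin":-0.16,"gripper":0},
  {"travel":[5.2,-10.1,1.2],"spin":-0.26,"gripper":0},
  {"travel":[7.2,-14.1,1.7],"spin":-0.36,"gripper":0},
  {"travel":[9.2,-18,2.2],"spin":-0.46,"gripper":0},
  {"travel":[11.2,-22,2.7],"spin":-0.56,"gripper":0},
  {"travel":[13.2,-26,3.2],"spin":-0.66,"gripper":0},
  {"travel":[15.2,-30,3.6],"spin":-0.76,"gripper":0},
  {"travel":[17.2,-33.6,4.1],"spin":-0.86,"gripper":0},
  {"travel":[19,-37.2,4.6],"spin":-0.95,"gripper":0},
  {"travel":[20.2,-39.6,4.9],"spin":-1.015,"gripper":0},
  {"travel":[20.6,-40.4,4.95],"spin":-1.035,"gripper":0},
])

```text
t: 27.2
eef_pos: [0.5062, 0.2911, 0.1994]
tool_rot: [-180.0, 0.0, 74.2]
contact_force: [-0.2, -0.9, -0.5]
finger_gap: 0.0231
```

```bash
python3 - <<'E'
from h import *
for _ in range(5): w=env.snapshot('wrist')
cv2.imwrite('pics/w12.png',w[:,:,::-1])
plan([(.5046,.2925,.2,74.3,1),(.5046,.2925,.0085,74.3,1)])
E
```

```text
t 27.45 pos [0.5059 0.2902 0.2002] [1.7998e+02 1.0000e-02 7.4080e+01] gap 0.0228
2
{"travel":[0.19,-0.19,0.02],"spin":-0.004},
{"travel":[0.19,-0.19,19.17],"spin":-0.004}
```

View pics/w12.png

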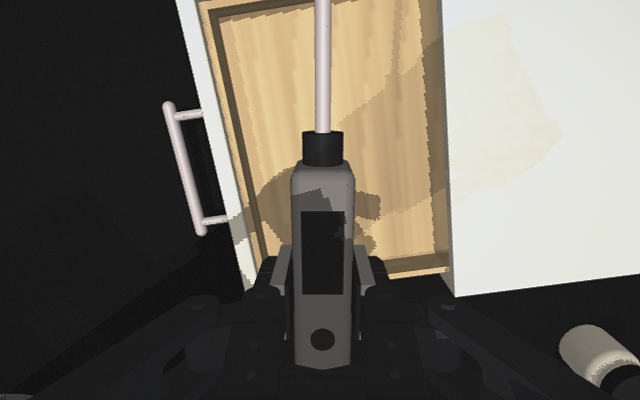

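Request:
move_arm([
  {"travel":[0.1,-0.1,2],"spin":-0.004,"gripper":0},
  {"travel":[0.2,-0.2,5],"spin":-0.004,"gripper":0},
  {"travel":[0.2,-0.2,9],"spin":-0.004,"gripper":0},
  {"travel":[0.2,-0.2,12.5],"spin":-0.004,"gripper":0},
  {"travel":[0.2,-0.2,15],"spin":-0.004,"gripper":0},
  {"travel":[0.2,-0.2,16.8],"spin":-0.004,"gripper":0},
  {"travel":[0.2,-0.2,18],"spin":-0.004,"gripper":0},
  {"travel":[0.2,-0.2,18.7],"spin":-0.004,"gripper":0},
  {"travel":[0.2,-0.2,19.1],"spin":-0.004,"gripper":0},
  {"travel":[0.2,-0.2,19.1],"spin":-0.004,"gripper":0},
  {"travel":[0.2,-0.2,19.1],"spin":-0.004,"gripper":0},
])

```text
t: 28.82
eef_pos: [0.5048, 0.294, 0.0096]
tool_rot: [179.9, -0.0, 74.4]
contact_force: [0.2, -0.0, -1.0]
finger_gap: 0.023
```

```bash
python3 - <<'E'
from h import *
for _ in range(2): w=env.snapshot('wrist')
s=env.get_state();print(s['t'],s['contact_force'],s['eef_pos'],s['tool_rot'],s['finger_gap'])
E
```

```text
28.925 [ 0.6989889   0.13133166 -0.53844526] [0.50472156 0.29393603 0.00954328] [ 1.79949859e+02 -3.18426946e-02  7.44186015e+01] 0.022941772521920926
```

Request:
move_arm([
  {"travel":[0,0,0.1],"spin":0,"gripper":0},
  {"travel":[0,0,0.2],"spin":0,"gripper":0},
  {"travel":[0,0,0.2],"spin":0,"gripper":0},
  {"travel":[0,0,0.2],"spin":0,"gripper":0.35},
  {"travel":[0,0,0.2],"spin":0,"gripper":0.5},
  {"travel":[0,0,0.2],"spin":0,"gripper":0.6},
  {"travel":[0,0,0.2],"spin":0,"gripper":0.6},
  {"travel":[0,0,0.2],"spin":0,"gripper":0.6},
])

```text
t: 29.92
eef_pos: [0.5043, 0.2938, 0.007]
tool_rot: [-180.0, 0.0, 74.4]
contact_force: [0.3, 0.6, 0.4]
finger_gap: 0.0512
```

```bash
python3 - <<'E'
from h import *
w=env.snapshot('wrist');cv2.imwrite('pics/w13.png',w[:,:,::-1])
s=env.get_state();print(s['t'],s['contact_force'],s['eef_pos'],s['tool_rot'],s['finger_gap'])
E
```

```text
29.975 [-0.28255099  0.50926874  1.03915728] [0.50432115 0.29380735 0.00700517] [ 1.79998286e+02 -1.73673847e-03  7.44163193e+01] 0.05113923459645339
```

View pics/w13.png

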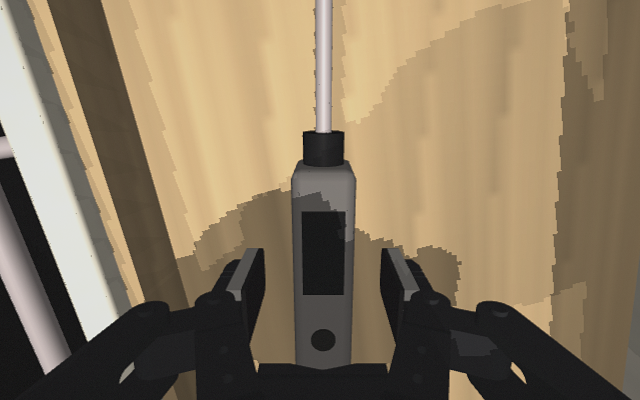

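Released, with the fingers clear on both sides; the wand lies centred between them. Lifting away.

Request:
move_arm([
  {"travel":[0,0,-1.5],"spin":0,"gripper":0.6},
  {"travel":[0,0,-4],"spin":0,"gripper":0.6},
  {"travel":[0,0,-8],"spin":0,"gripper":0.6},
  {"travel":[0,0,-13],"spin":0,"gripper":0.6},
  {"travel":[-2,0,-18],"spin":0,"gripper":0.6},
  {"travel":[-4,0,-22],"spin":0,"gripper":0.6},
  {"travel":[-4,0,-22],"spin":0,"gripper":0.6},
  {"travel":[-4,0,-22],"spin":0,"gripper":0.6},
  {"travel":[-4,0,-22],"spin":0,"gripper":0.6},
])

```text
t: 31.1
eef_pos: [0.4927, 0.2553, 0.2253]
tool_rot: [-179.9, 0.1, 74.4]
contact_force: [0.2, 0.2, 0.2]
finger_gap: 0.051
```

```bash
python3 - <<'E'
from h import *
s=env.get_state();w=env.snapshot('wrist');cv2.imwrite('pics/w14.png',w[:,:,::-1]);print(s['t'],s['contact_force'],s['eef_pos'])
t=env.snapshot('side');cv2.imwrite('pics/s14.png',t[:,:,::-1])
for c,n,z in(('side','bottle',.06),('side','beaker',.05),('side','jar',.04)):
  r=env.masks_of(c,n)[:1]; print(n,[(q['conf'],q['position']) for q in r])
E
```

```text
31.1 [0.22463873 0.16370033 0.18972322] [0.49266085 0.25533028 0.22533308]
bottle [(0.75, [272.5, 116.4])]
beaker [(0.83, [286.7, 375.2])]
jar [(0.56, [346.4, 219.7])]
```

View pics/w14.png

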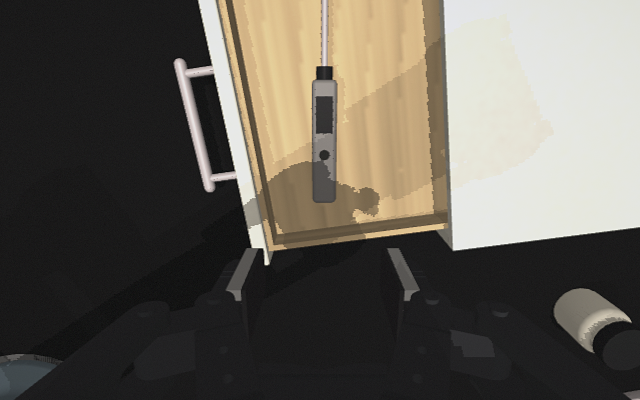

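View pics/s14.png

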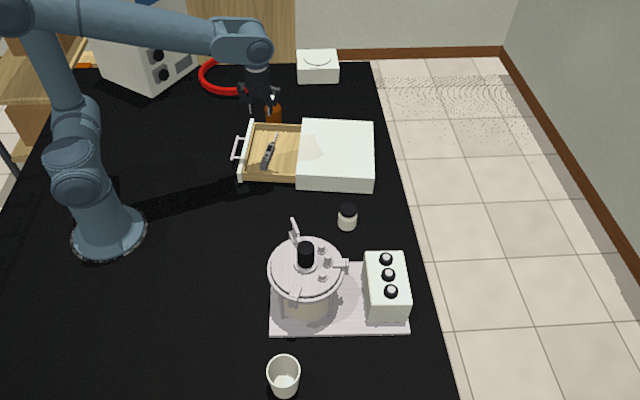

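```bash
python3 - <<'E'
from h import *
print(env.finish_job())
E
```

```text
the job is handed in; nothing more can be done
None
```

I carried out the whole task and handed the job in at about t = 31 s. No verdict was reported. My last checks showed nothing wrong, but I could not see the wand tip in the final close-up.

- **Drawer:** I pulled it about 17.8 cm open by its handle and left it open. My first grasp closed on nothing, because the fingertips sit roughly 2 cm higher than the stated tool point. I regrasped lower, and that held.
- **Detector sweep:** I gripped the wand near its middle and moved the tip at about 3 cm/s from seam0, by the tall clamp, to seam6, by the low clamp. At the checkpoints, computed from the arm pose and camera calibration, the tip was 4–5 mm from the seam. The images agreed to about 2 mm.
- **Reactor contact:** force readings stayed within about 2 N throughout the sweep, so there was no sign of pressing on it.
- **Putting it back:** I lowered the wand to within 1–2 mm of its original spot and released it. The final pictures show it lying flat in the open drawer with the gripper raised clear.
- **Tip inside the drawer:** from the placement I put the tip at about y = +0.108 m in the drawer frame, against a limit of 0.129 m.
- **Bystanders:** the bottle, beaker and jar moved by at most 3 pixels in the side view, which is within detection noise.

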